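# Vent the vacuum keeper and take out the spice jar

### The arm

A 6-joint arm with a two-finger parallel gripper is mounted at the origin on a cart in front of the work surface, level with it; the furniture and walls round the work are solid. World frame = base frame: x ahead of the robot, y to its left, z up, the work surface at z = 0. Lengths are in m, angles in degrees, forces in N, time in s.
With the tool pointing down it reaches from about 0.4 to 0.825 m from the base axis. Payload 7 kg.
Tool frame: the origin (TCP) lies at the centre of the arm's flange, where the gripper is bolted on; the fingertips stand 178 mm ahead of it and the grasp point (between the pads) lies 159 mm ahead of it (r.tips_ahead is the z of the fingertips in the tool frame, in m); z points along the fingers, y is the line along which they close (so a half turn about z gives the same grasp; the last joint's range is limited). The gripper opens to 88 mm and grips with 3 to 60 N. Pads are 19 mm wide; open, the fingers measure 130 mm over their backs; the gripper's body (78 mm by 193 mm) begins 47 mm behind the grasp point.
Start: joints at [16.507, 20.546, 0.682, 0, -70.136, -16.507], TCP at [0.675, -0, 0.405] pointing down, gripper open.
Joint ranges: [-176.03, 176.03], [-82.01, 121.73], [-58.28, 71.71], [-173.87, 95.51], [-174.79, -0.11], [-173.66, 173.66]. Speed limits (degrees/s): [136.94, 136.94, 172.46, 180, 180, 180].

### API

Orientations are given as [roll, pitch, yaw] about the fixed x, y, z axes, in that order (R = Rz(yaw) Ry(pitch) Rx(roll)).
In Python, from plant import r gives the robot as it stands. The module is installed in compiled form; this text tells all that it offers.
- The arm moves only by the shell command python3 -m pendant 'ROWS' [FORCE]. ROWS is JSON, a list that holds one entry, the list of rows, each a list of 7 numbers: the shift along the tool's x, y, z in m, then the turn, a rotation vector about the tool's x, y, z in degrees, then the gripper command: -1 is shut, 1 is fully open, values between are in proportion. A call has 1 to 5 rows; each row is the pose to reach, as a shift and turn from the pose commanded when the call began, along the tool's axes at that moment; what a row does not reach only later rows make up. A row lasts 1/10 s, in which the tool goes at most 50 mm and 8.59 degrees, less where a joint would pass 70% of its speed; a pose out of reach is approached as far as the arm can. A call with a gripper value outside its range is refused whole. The fingers move at their own pace and stop on an object; FORCE is the grip in N (left out, the last holds). Time passes only in rows, so rows that repeat a pose let the fingers close. It gives the time, the measured TCP pose, the force, the opening and the grip force at its end, in the units of the state.
- r.get_state(): the state, without advancing time (a new reading comes with each control period).
- r.capture(name): name is "scene" or "top" or "wrist"; returns the picture (384x512x3 uint8, red, green, blue); there is no depth.
- r.camera_params(name): a dict with "fx", "fy", "cx", "cy" (pixels), "dist_coeffs" ([k1, k2, p1, p2, k3] as OpenCV has them; the pictures are not rectified), "R" (3x3) and "t" (3): a world point X has camera coordinates R X + t. Camera axes: x right, y down, z forward; pixel columns grow to the right and rows downward; lengths in m; the calibration is good to about 2 mm. A picture is of the moment at which its call begins: read the wrist's pose just before it. camera_params takes no time and is no camera call; for the wrist camera it gives the pose at the moment of the call.
- r.close_job(): hands the job in; it is judged then, once.
The state is a dict: "time_s": time; "joints": joint angles; "qd": joint speeds; "joint_torque": joint torques, N m; "tcp_pos": TCP position; "eef_rot": TCP orientation; "contact_force": force on the tool from outside, world axes, zero at the start; "moment": the same for the moment, N m; "gripper_width": finger opening in m; "gripper_force": force on a finger pad.
Only numpy, scipy, OpenCV 4.12 (cv2) and the standard library are available. Lean on these libraries where they do the work, as an engineer would, in place of code of your own. Each camera call takes 0.05 s, during which the arm holds its last target. There are 200 camera calls.

### The job

Vent the white vacuum keeper: push the red valve plunger under its little hood fully home for a moment, then let it spring back. Then open the clear lid until it meets its stop and leave it open, lift out the red-capped spice jar and stand it upright on the wooden chopping board, well inside the board's edges. Leave the salt shaker standing where it is in the keeper and do not disturb the other things about.

Things in the scene. Friction and masses are not known exactly. Their poses are not given: they have to be found in the camera images.
- keeper: Fixed white plastic box, open-topped under its lid, 160 (x) x 252 (y) x 125 mm high, walls and floor 6 mm thick, so 148 x 240 mm inside; origin at the centre of its underside, front faces its -x (the robot), z up. A grey valve unit is fixed at its right side (its -y).
- hood_edge (a point): Middle of the front lower edge of the valve unit's flat hood, at (-67, -176, 132) mm in the keeper's frame. The hood is 76 mm wide (y), 6 mm thick and runs 94 mm back from here over the plunger, to a back wall from worktop to hood. The unit is open at its front and sides; a 12 mm gap lies between it and the box.
- plunger_top (a point): Centre of the outer face of the red round valve plunger (32 mm across), moving with it. At rest at (-55, -176, 82) mm in the keeper's frame, 50 mm under the hood. Its z axis points out along the stroke, leaning 0.70 rad (40 degrees) from vertical to the keeper's -x. Push along its -z: a shut gripper must come from front and above, tilted about 40 degrees, to clear the hood.
- plunger (a joint): Travel of the valve plunger in m: 0 out, 0.018 fully home (stop). Spring: 4 N to start, 10 N at full stroke; springs back when let go.
- lid (a joint): Angle of the keeper's lid in rad: 0 shut, 1.75 at its stop (leaning back past upright). Stiff hinge: about 1.6 N at the handle beyond the lid's weight; it stays where it is left.
- lid_handle (a point): Middle of the lid's steel bar handle: round bar 10 mm thick and 110 mm long along the keeper's y, held on two end arms 38 mm out from the front edge of the clear lid plate (256 x 164 x 9 mm), level with it. With the lid shut it lies at (-120, 0, 131) mm in the keeper's frame, in front of the box, and moves with the lid.
- lid_hinge (a point): Middle of the lid's hinge line, on the keeper's far rim at (80, 0, 125) mm in the keeper's frame; the hinge line runs along the keeper's y. The handle bar moves on an arc about it (200 mm along the lid, 6 mm above the hinge plane).
- spice_jar: Loose red-capped glass spice jar, round, 45 mm across, 106 mm high, 0.11 kg, standing upright on the keeper's floor, in its left or right half, the salt shaker in the other; origin at the centre of its underside, z up. The cap is the top 21 mm.
- salt_shaker: Loose salt shaker with a grey domed top, round, 44 mm across, 90 mm high, standing upright in the keeper beside the spice jar; origin at the centre of its underside. Leave it there.
- board: Fixed wooden chopping board, 200 (x) x 300 (y) x 22 mm, lying left of the keeper, its long y axis running roughly away from the robot; origin at the centre of its underside, its top is 22 mm up. The middle of the board is free.
- honey_jar: Loose honey jar with red lid, 66 mm across, 85 mm high, standing near one end of the board; origin at the centre of its underside. Bystander.
- lemon: Loose yellow lemon, 71 x 53 x 51 mm, lying near the other end of the board; origin at its underside. Bystander.
- pepper_mill: Loose brown wooden pepper mill, 58 mm across, 150 mm high, standing to the right of the valve unit, towards the front; origin at the centre of its underside. Bystander.
- oil_bottle: Loose oil bottle with green cap, 61 mm across, 271 mm high, standing behind and to the right of the keeper; origin at the centre of its underside. Bystander.

How it is judged (in metres and radians):
On the way, in this order (a step that is already met when the one before it is completed fails the run):
1. the valve plunger is pushed fully home (within 2 mm of its stop) with the lid shut (value of joint plunger above 0.016 m and value of joint lid below 0.05 rad), for 0.1 s.
2. the plunger has sprung back (value of joint plunger below 0.003 m), for 0.1 s.
3. the lid is open against its stop (value of joint lid above 1.67 rad), for 0.2 s.
At the end, for the whole second after the job is handed in: The spice jar stands upright (within 0.1 rad) and still on the chopping board, its middle at least 15 mm inside the board's edges; the lid is open within 0.13 rad of its stop; the plunger is out (within 3 mm); the salt shaker stands in the keeper (x of spice_jar in the frame of board between -0.085 and 0.085 m and y of spice_jar in the frame of board between -0.135 and 0.135 m and z of spice_jar in the frame of board between 0.015 and 0.03 m and angle between spice_jar's own z axis and vertical below 0.1 rad and linear speed of spice_jar below 0.02 m/s and value of joint lid above 1.62 rad and value of joint plunger below 0.003 m and x of salt_shaker in the frame of keeper between -0.074 and 0.074 m and y of salt_shaker in the frame of keeper between -0.12 and 0.12 m and angle between salt_shaker's own z axis and vertical below 0.15 rad and z of salt_shaker in the frame of keeper below 0.02 m); the robot touches nothing.
It fails at once if the salt shaker is moved more than 25 mm or tipped (distance of salt_shaker from where it was at the start of the episode above 0.025 m or angle between salt_shaker's own z axis and vertical above 0.35 rad).
It fails at once if a thing on the board is pushed more than 25 mm, or the honey jar tipped (distance of any of lemon, honey_jar from where it was at the start of the episode above 0.025 m or angle between honey_jar's own z axis and vertical above 0.35 rad).
It fails at once if the oil bottle or pepper mill is pushed more than 25 mm or tipped (distance of any of oil_bottle, pepper_mill from where it was at the start of the episode above 0.025 m or angle between any of oil_bottle, pepper_mill's own z axis and vertical above 0.35 rad).
It also fails if it takes over 61 s, if anything falls off the work surface, if the arm or the gripper's body presses on something with over 40 N, if the wrist force passes 120 N, or if a joint passes its speed limit or range.

## Working session

There is one attempt and no reset: what is moved stays moved. The work goes in short steps, Python scripts to look and compute and a shell command to move; the robot and the scene stay as the last step left them, time stands still between calls to the robot, and variables do not carry over. Pictures are saved under pics/ and viewed, at most 12 in all, crops included, and the job is handed in when it is done.

```bash
mkdir -p pics; python3 - <<'E'
from plant import r
import cv2,json
s=r.get_state();print(s)
for n in("scene","top"):
    im=r.capture(n);cv2.imwrite(f"pics/{n}0.png",cv2.resize(im[:,:,::-1],(800,600),interpolation=cv2.INTER_CUBIC))
    p=r.camera_params(n);print(n,p)
E
```

```text
{'time_s': 0.0, 'joints': array([ 1.65063251e+01,  2.05917724e+01,  6.32541264e-01, -2.02226797e-02,
       -7.01366071e+01, -1.65067036e+01]), 'qd': array([ 0.04236629, -0.08310673,  0.00146508,  0.0412375 , -0.07852742,
       -0.00591013]), 'joint_torque': array([-8.00930356e-04, -5.82726967e+01,  2.93058443e+01,  6.99745238e+00,
        6.93249181e-03, -2.06530804e-04]), 'tcp_pos': array([ 6.74796070e-01, -1.01731761e-05,  4.03708950e-01]), 'eef_rot': array([ 1.79902710e+02, -9.00594751e-03, -9.00072580e+01]), 'contact_force': array([ 0.05477633, -0.23132325, -0.23819826]), 'moment': array([ 0.0241037 , -0.03018902,  0.03857945]), 'gripper_force': 0.0, 'gripper_width': 0.08783576240197713}
scene {'fx': 482.5831846633235, 'fy': 482.5831846633235, 'cx': 256.00191979704283, 'cy': 193.00139263091967, 'dist_coeffs': array([-0.07752533,  0.        ,  0.        ,  0.        ,  0.        ]), 'R': array([[-0.94455394, -0.3282172 ,  0.0095561 ],
       [-0.24088236,  0.6728541 , -0.69945911],
       [ 0.22314465, -0.66297875, -0.71460873]]), 't': array([0.56073007, 0.13971797, 1.5994275 ])}
top {'fx': 461.3283230617084, 'fy': 461.3283230617084, 'cx': 248.17485319812707, 'cy': 185.03834960817625, 'dist_coeffs': array([-0.09481772,  0.        ,  0.        ,  0.        ,  0.        ]), 'R': array([[-0.00529409, -0.9999738 , -0.00493757],
       [-0.99846431,  0.00555827, -0.05511927],
       [ 0.05514527,  0.00463818, -0.99846757]]), 't': array([0.07862137, 0.54228581, 1.59972863])}
```

View pics/top0.png

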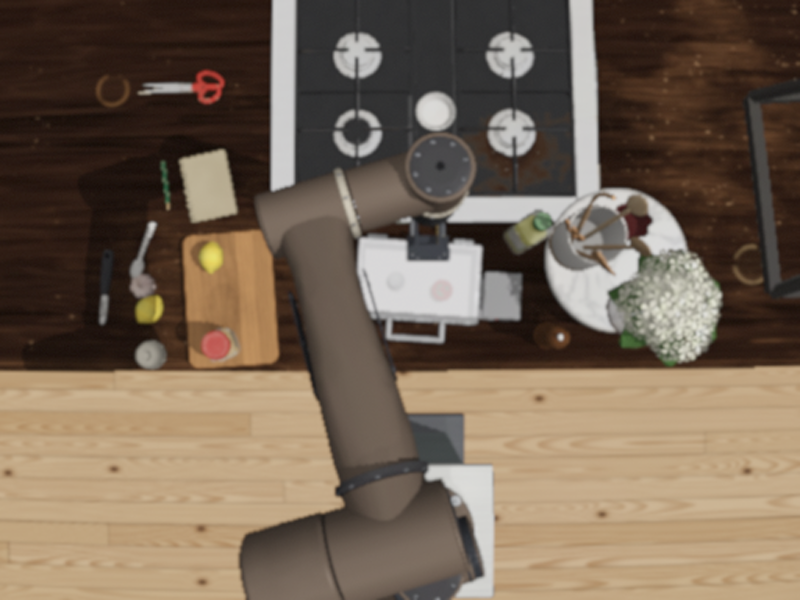

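View pics/scene0.png

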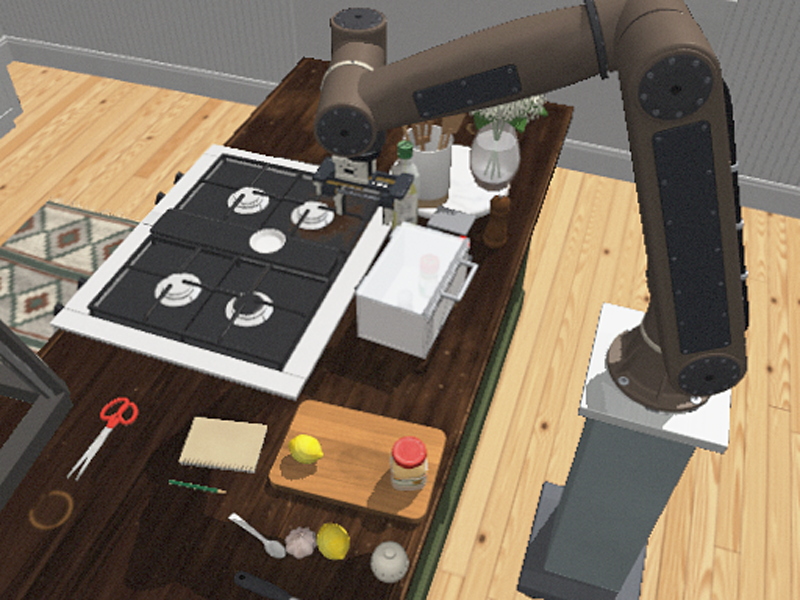

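Top view: keeper around (420,280), valve unit at (502,295), board at (230,300) with lemon at (210,257) and honey jar at (217,345), mill at (552,336), bottle at (530,230). The jar (red) is at (441,290), in the keeper's right half. I'll enlarge the keeper next.

```bash
python3 - <<'E'
import cv2
from plant import r
im=r.capture("top")[:,:,::-1]
c=im[145:240,220:370];cv2.imwrite("pics/topc.png",cv2.resize(c,None,fx=5.3,fy=5.3,interpolation=cv2.INTER_CUBIC))
im=r.capture("scene")[:,:,::-1]
c=im[125:240,220:340];cv2.imwrite("pics/scc.png",cv2.resize(c,None,fx=5,fy=5,interpolation=cv2.INTER_CUBIC))
E
```

```text
(no output)
```

View pics/topc.png

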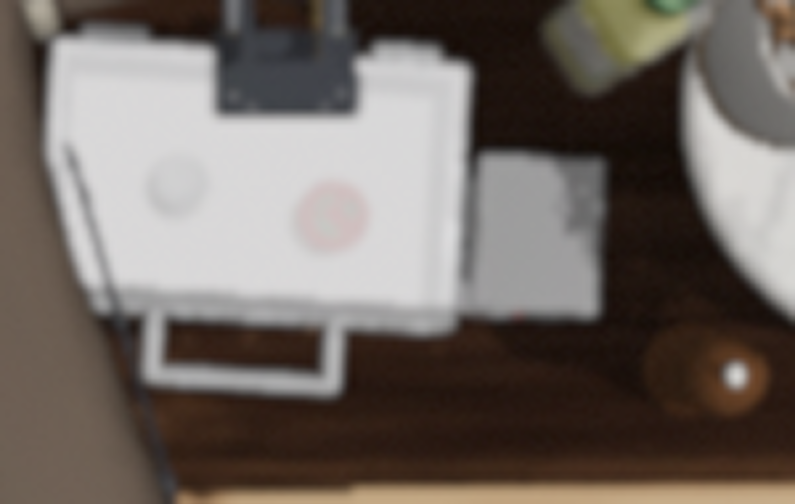

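View pics/scc.png

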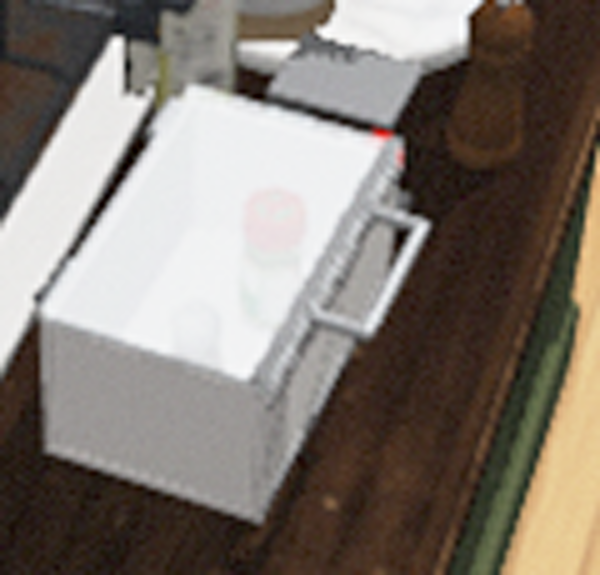

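The top crop gives the lid corners, handle (143,387)-(341,395), hood corners, cap (333,217) and shaker dome (177,185). The scene crop gives the box bottom corners (258,520) and (45,452), and the handle ends. Next I'll fit the poses.

```bash
cat >h.py <<'E'
import numpy as np,cv2
from plant import r
from scipy.optimize import least_squares
from scipy.spatial.transform import Rotation as Ro
def proj(n,X,P=None):
    p=P or r.camera_params(n);K=np.array([[p['fx'],0,p['cx']],[0,p['fy'],p['cy']],[0,0,1.]])
    return cv2.projectPoints(np.array(X,float).reshape(-1,3),cv2.Rodrigues(p['R'])[0],p['t'],K,p['dist_coeffs'])[0].reshape(-1,2)
def ray(n,uv,z,P=None):
    p=P or r.camera_params(n);K=np.array([[p['fx'],0,p['cx']],[0,p['fy'],p['cy']],[0,0,1.]])
    a=cv2.undistortPoints(np.array(uv,float).reshape(1,1,2),K,p['dist_coeffs']).ravel()
    d=p['R'].T@np.r_[a,1];c=-p['R'].T@p['t'];return c+d*(z-c[2])/d[2]
def pl(q,X): c,s=np.cos(q[2]),np.sin(q[2]);X=np.array(X,float)/1000;return X@np.array([[c,s,0],[-s,c,0],[0,0,1]])+[q[0],q[1],0]
def fit(obs,q0):
    f=lambda q:np.concatenate([(proj(n,pl(q,X))-uv).ravel() for n,X,uv in obs])
    s=least_squares(f,q0,loss='soft_l1');return s.x,s.fun.reshape(-1,2)
E
cat >m.py <<'E'
from h import *
cr=lambda x,y,s,ox,oy:((x+.5)/s-.5+ox,(y+.5)/s-.5+oy)
T=lambda L:[("top",[l[0] for l in L],np.array([cr(*l[1],5.3,220,145) for l in L]))]
S=lambda L:[("scene",[l[0] for l in L],np.array([cr(*l[1],5,220,125) for l in L]))]
obs=T([((82,-128,135.5),(472,65)),((-82,-128,131),(455,332)),((82,128,135.5),(52,40)),((-125,55,131),(143,387)),((-125,-55,131),(341,395)),
((-67,-214,138),(600,320)),((27,-214,138),(607,158)),((27,-138,138),(480,152))])+S([((-80,126,0),(258,520)),((80,126,0),(45,452)),((-125,55,131),(370,332)),((-125,-55,131),(430,225))])
q,e=fit(obs,[.7,-.05,0]);print("keeper",q.round(4),np.degrees(q[2]));print(e.round(1).tolist())
g=lambda x,y:cr(x,y,1.5625,0,0)
bo=[("top",[(100,150,22),(100,-150,22),(-100,-150,22),(-100,150,22)],None)]
C=[ray("top",g(*p),.022) for p in[(183,237),(268,230),(278,366),(190,367)]];print("board corners",np.round(C,3).tolist(),np.mean(C,0))
for n,p,z in[("jar",cr(333,217,5.3,220,145),.112),("shaker",cr(177,185,5.3,220,145),.09),("mill",cr(737,375,5.3,220,145),.15),("honey",g(217,345),.107),("lemon",g(210,257),.05),("bottle",g(542,221),.271)]:
    w=ray("top",p,z);c,s=np.cos(q[2]),np.sin(q[2]);d=w[:2]-q[:2];print(n,w.round(4),"kf",(np.array([c*d[0]+s*d[1],-s*d[0]+c*d[1]])).round(4))
for n,X in[("hood",(-67,-176,132)),("pl",(-55,-176,82)),("handle",(-120,0,131)),("hinge",(80,0,125))]:print(n,pl(q,[X]).round(4))
E
python3 m.py
```

```text
keeper [ 0.5557  0.0123 -0.0735] -4.213375038307231
[[-0.3, -0.4], [-0.3, -0.4], [0.5, -1.0], [1.4, -1.3], [-2.1, -0.6], [-0.6, -1.0], [-0.3, 0.6], [0.4, 0.2], [1.3, 0.2], [0.7, -0.6], [1.6, 0.3], [0.8, 0.5]]
board corners [[0.664, 0.539, 0.022], [0.678, 0.345, 0.022], [0.373, 0.322, 0.022], [0.371, 0.52, 0.022]] [0.52124123 0.4314004  0.022     ]
jar [ 0.5351 -0.0375  0.112 ] kf [-0.0169 -0.0511]
shaker [0.557  0.0591 0.09  ] kf [-0.0021  0.0468]
mill [ 0.4358 -0.2792  0.15  ] kf [-0.0981 -0.2995]
honey [0.4217 0.4383 0.107 ] kf [-0.1649  0.415 ]
lemon [0.6148 0.4693 0.05  ] kf [0.0254 0.4601]
bottle [ 0.6573 -0.2191  0.271 ] kf [ 0.1184 -0.2233]
hood [[ 0.4759 -0.1583  0.132 ]]
pl [[ 0.4879 -0.1592  0.082 ]]
handle [[0.436  0.0211 0.131 ]]
hinge [[0.6354 0.0064 0.125 ]]
```

```bash
cat >>h.py <<'E'
Q=np.array([0.5557,0.0123,-0.0735])
def kv(v): return pl([0,0,Q[2]],[np.array(v)*1000.])[0]
def go(p,Rm):
    s=r.get_state();A=Ro.from_euler('xyz',s['eef_rot'],degrees=True)
    print("shift",A.inv().apply(np.array(p)-s['tcp_pos']).round(4).tolist(),"rv",(A.inv()*Ro.from_matrix(Rm)).as_rotvec(degrees=True).round(2).tolist(),"| target",np.round(p,4),"now",s['tcp_pos'].round(4),s['eef_rot'].round(1))
def frame(z,x): z=np.array(z)/np.linalg.norm(z);y=np.cross(z,x);y/=np.linalg.norm(y);return np.c_[np.cross(y,z),y,z]
def tilt(deg): a=np.radians(deg);return frame(kv([np.sin(a),0,-np.cos(a)]),kv([0,-1,0]))
E
python3 - <<'E'
from h import *
R=tilt(47);d=R[:,2];p=pl(Q,[(-55,-176,82)])[0];n=kv([np.cos(np.radians(47)),0,np.sin(np.radians(47))])
c=p-d*.178+.004*n;print("contact",c,"d",d)
go(c-.07*d,R)
E
```

```text
contact [ 0.36081529 -0.14982659  0.20632112] d [ 0.72937911 -0.05370611 -0.68199836]
shift [0.146, 0.365, 0.1504] rv [47.04, 1.72, 3.97] | target [ 0.3098 -0.1461  0.2541] now [ 0.6749 -0.      0.4041] [179.9  -0.  -90. ]
```

```bash
python3 -m pendant '[[[0.0,0.05,0,8,0,0.7,-1],[0.02,0.1,0.0,16,0.5,1.4,-1],[0.05,0.15,0.01,24,1,2,-1],[0.09,0.2,0.02,32,1.2,3,-1],[0.12,0.24,0.03,40,1.5,3.5,-1]]]'; python3 - <<'E'
from h import *
R=tilt(47);d=R[:,2];p=pl(Q,[(-55,-176,82)])[0];n=kv([np.cos(np.radians(47)),0,np.sin(np.radians(47))])
c=p-d*.178+.004*n;print("contact",c,"d",d)
go(c-.07*d,R)
E
```

```text
time_s: 0.7
tcp_pos: [0.4886, -0.0973, 0.3956]
eef_rot: [-144.3, -1.2, -94.4]
contact_force: [2.4, -4.0, 3.3]
gripper_width: 0.053
gripper_force: 0.0
contact [ 0.36081529 -0.14982659  0.20632112] d [ 0.72937911 -0.05370611 -0.68199836]
shift [0.0591, 0.2251, 0.0142] rv [11.33, -1.03, 0.72] | target [ 0.3098 -0.1461  0.2541] now [ 0.4886 -0.0973  0.3956] [-144.3   -1.2  -94.4]
```

```bash
python3 -m pendant '[[[0.005,0.045,0.003,3,0,0,-1],[0.01,0.09,0.006,7,0,0,-1],[0.015,0.13,0.01,7,0,0,-1],[0.015,0.17,0.01,7,0,0,-1],[0.015,0.17,0.01,7,0,0,-1]]]'; python3 - <<'E'
from h import *
im=r.capture("wrist")[:,:,::-1];cv2.imwrite("pics/w1.png",cv2.resize(im,None,fx=1.5,fy=1.5))
P=r.camera_params("wrist")
print(proj("wrist",pl(Q,[(-55,-176,82),(-67,-176,132),(-67,-214,132),(-67,-138,132)]),P)*1.5)
R=tilt(47);d=R[:,2];p=pl(Q,[(-55,-176,82)])[0];n=kv([np.cos(np.radians(47)),0,np.sin(np.radians(47))])
c=p-d*.178+.004*n
go(c-.07*d,R);s=r.get_state();print(s['joints'],s['contact_force'],s['time_s'])
tip=s['tcp_pos']+Ro.from_euler('xyz',s['eef_rot'],degrees=True).apply([0,0,.178]);print(tip,proj("wrist",[tip],P)*1.5)
E
```

```text
time_s: 1.2
tcp_pos: [0.398, -0.1791, 0.3515]
eef_rot: [-138.6, 1.1, -92.4]
contact_force: [0.8, -0.6, 0.5]
gripper_width: 0.0135
gripper_force: 0.0
[[555.6282785  330.1271719 ]
 [545.19272845 363.14337018]
 [554.92417978 293.98039481]
 [536.13014395 425.08021184]]
shift [-0.0281, 0.1294, 0.0144] rv [5.71, 2.04, 0.37] | target [ 0.3098 -0.1461  0.2541] now [ 0.396  -0.18    0.3497] [-138.7    1.2  -92.5]
[ -0.97682816  -9.83267906 -58.27459311  25.68717074  -0.26264681
 -27.64156787] [-3.76481492 -2.31273194 -2.19547138] 1.25
[ 0.51352916 -0.18237733  0.21597025] [[383.90464414 357.31376267]]
```

View pics/w1.png

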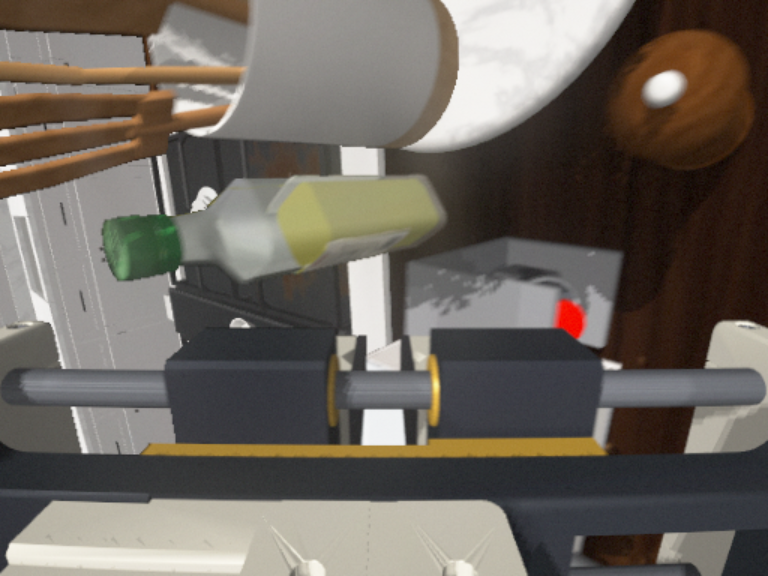

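The wrist view shows the red plunger at (570,318) under the hood and the shut fingers at (385,360). j3 and j5 are at their limits here, so this wrist branch can't reach the pose. I'll fit a kinematic model to plan the branch change.

```bash
cat >kin.py <<'E'
from h import *
Rx=lambda a:Ro.from_euler('x',a,degrees=True);Ry=lambda a:Ro.from_euler('y',a,degrees=True);Rz=lambda a:Ro.from_euler('z',a,degrees=True)
def fk(j,P,s4=1,s6=1,T0=None):
    h,L2,L3,d,L6,a,a1=P
    A=Rz(j[0]);B=A*Ry(j[1]);C=A*Ry(j[1]-j[2]);D=C*Rx(s4*j[3]);E=D*Ry(-j[4]);F=E*Rx(s6*j[5])
    p=np.array([0,0,h])+A.apply([a1,0,0])+B.apply([0,0,L2])+C.apply([L3,0,a])+E.apply([L6,-d,0])
    return p,(F*T0 if T0 else F)
J0=[16.507,20.546,.682,0,-70.136,-16.507];p0=np.array([.675,0,.405]);R0=Ro.from_euler('xyz',[180,0,-90],degrees=True)
E
python3 - <<'E'
from kin import *
s=r.get_state();j1=s['joints'];p1=s['tcp_pos'];R1=Ro.from_euler('xyz',s['eef_rot'],degrees=True)
print(j1.tolist(),p1.tolist(),s['eef_rot'].tolist())
for s4 in(1,-1):
  for s6 in(1,-1):
    T0=fk(J0,[0]*7,s4,s6)[1].inv()*R0
    e=(fk(j1,[0]*7,s4,s6,T0)[1].inv()*R1).magnitude()*57.3
    f=lambda P:np.r_[fk(J0,P,s4,s6,T0)[0]-p0,fk(j1,P,s4,s6,T0)[0]-p1,1e-2*(P-[.245,.54,.54,.19,.16,0,0])]
    S=least_squares(f,[.245,.54,.54,.19,.16,0,0]);print(s4,s6,"roterr",e,S.x.round(4),S.fun[:6].round(4),T0.as_matrix().round(2).tolist())
E
```

```text
[-0.9768281642838016, -9.832679063442633, -58.2745931103792, 25.6871707403373, -0.26264681104977866, -27.641567866260388] [0.3960222766313039, -0.1800200383522685, 0.3496511201877378] [-138.69289338458557, 1.2049968771592707, -92.52016121898633]
1 1 roterr 29.107750795522662 [ 0.3158  0.6186  0.3117  0.1923  0.3564 -0.0294  0.1469] [ 0.0002 -0.0005  0.0001 -0.      0.0006 -0.0001] [[-0.0, -0.0, 1.0], [-0.84, 0.54, 0.0], [-0.54, -0.84, -0.0]]
1 -1 roterr 51.37812578621971 [ 0.3158  0.6186  0.3117  0.1923  0.3564 -0.0294  0.1469] [ 0.0002 -0.0005  0.0001 -0.      0.0006 -0.0001] [[0.0, -0.0, 1.0], [-1.0, -0.0, 0.0], [0.0, -1.0, -0.0]]
-1 1 roterr 22.270776108074184 [ 0.2587  0.5634  0.4751  0.1918  0.1925 -0.029   0.0125] [ 0. -0.  0. -0.  0. -0.] [[-0.0, -0.0, 1.0], [-0.84, 0.54, 0.0], [-0.54, -0.84, -0.0]]
-1 -1 roterr 2.633772013716556e-14 [ 0.2587  0.5634  0.4751  0.1918  0.1925 -0.029   0.0125] [ 0. -0.  0. -0.  0. -0.] [[0.0, -0.0, 1.0], [-1.0, -0.0, 0.0], [0.0, -1.0, -0.0]]
```

```bash
cat >>kin.py <<'E'
T0=fk(J0,[0]*7,-1,-1)[1].inv()*R0
j1=[-0.9768281642838016,-9.832679063442633,-58.2745931103792,25.6871707403373,-0.26264681104977866,-27.641567866260388];p1=np.array([0.3960222766313039,-0.1800200383522685,0.3496511201877378])
_f=lambda P:np.r_[fk(J0,np.r_[P,0,0],-1,-1)[0]-p0,fk(j1,np.r_[P,0,0],-1,-1)[0]-p1]
_S=least_squares(_f,[.245,.54,.54,.19,.16]);PP=np.r_[_S.x,0,0]
LO=np.array([-176,-82,-58.2,-173.8,-174.7,-.2*0-173.6]);HI=np.array([176,121.7,71.7,95.5,-.2,173.6])
def FK(j): return fk(j,PP,-1,-1,T0)
def ik(p,R,seeds=60,rng=np.random.default_rng(0)):
    out=[];R=Ro.from_matrix(R) if isinstance(R,np.ndarray) else R
    def f(j): q,A=FK(j);return np.r_[(q-p)*10,(R.inv()*A).as_rotvec()*3]
    for k in range(seeds):
        S=least_squares(f,rng.uniform(LO+1,HI-1),bounds=(LO,HI),max_nfev=60)
        if S.cost<1e-6 and not any(np.abs(S.x-o).max()<2 for o in out): out.append(S.x)
    return out
E
python3 - <<'E'
from kin import *
print(PP.round(4),(_S.fun*1000).round(2))
for th in(40,47):
  for fl in(0,1):
    R=tilt(th)@np.diag([1-2*fl,1-2*fl,1]);d=R[:,2];p=pl(Q,[(-55,-176,82)])[0]
    for b in(.07,-.018):
      for j in ik(p-d*(.178+b),R): print(th,fl,b,j.round(0))
E
```

```text
Traceback (most recent call last):
NameError: name '_S' is not defined
```

```bash
sed -i 's/_S/SS/g;s/_f=/ff=/;s/(_f,/(ff,/' kin.py; python3 - <<'E'
from kin import *
print(PP.round(4),(SS.fun*1000).round(2))
for th in(40,47):
  for fl in(0,1):
    R=tilt(th)@np.diag([1-2*fl,1-2*fl,1]);d=R[:,2];p=pl(Q,[(-55,-176,82)])[0]
    for b in(.07,-.018):
      for j in ik(p-d*(.178+b),R): print(th,fl,b,j.round(0))
E
```

```text
[0.1995 0.6007 0.464  0.1918 0.1994 0.     0.    ] [ 0.   -0.01 -0.    0.    0.01  0.  ]
47 0 -0.018 [-31.   8. -38. -89. -20. 109.]
47 1 -0.018 [-31.   8. -38. -89. -20. -71.]
```

```bash
cat >sw.py <<'E'
from kin import *
rng=np.random.default_rng(1)
p=pl(Q,[(-55,-176,82)])[0]
def sol(P,d,n=25):
    out=[]
    def f(j): q,A=FK(np.r_[j,0]);return np.r_[(q-P)*10,(A.apply([0,0,1])-d)*3]
    for k in range(n):
        S=least_squares(f,rng.uniform(LO[:5]+1,HI[:5]-1),bounds=(LO[:5],HI[:5]),max_nfev=40)
        if S.cost<1e-6 and not any(np.abs(S.x-o).max()<3 for o in out): out.append(S.x)
    return out
if __name__=="__main__":
  for th in(35,40,45,50,55):
   for az in(-20,0,20):
    a=np.radians(th);z=np.radians(az);d=kv([np.sin(a)*np.cos(z),np.sin(a)*np.sin(z),-np.cos(a)])
    for b in(.03,-.018):
      print(th,az,b,[o.round(0).tolist() for o in sol(p-d*(.178+b),d)])
E
time python3 sw.py
```

```text
35 -20 0.03 []
35 -20 -0.018 []
35 0 0.03 []
35 0 -0.018 []
35 20 0.03 [[-15.0, 2.0, -36.0, -41.0, -27.0]]
35 20 -0.018 [[-16.0, 9.0, -34.0, -47.0, -24.0]]
40 -20 0.03 []
40 -20 -0.018 []
40 0 0.03 []
40 0 -0.018 []
40 20 0.03 [[-24.0, 3.0, -34.0, -53.0, -31.0]]
40 20 -0.018 [[-24.0, 10.0, -33.0, -60.0, -28.0]]
45 -20 0.03 []
45 -20 -0.018 [[-34.0, 7.0, -43.0, -121.0, -8.0]]
45 0 0.03 []
45 0 -0.018 [[-24.0, 7.0, -37.0, -80.0, -14.0]]
45 20 0.03 [[-33.0, 5.0, -34.0, -64.0, -36.0]]
45 20 -0.018 [[-32.0, 11.0, -32.0, -71.0, -34.0]]
50 -20 0.03 [[-40.0, -0.0, -50.0, -124.0, -15.0]]
50 -20 -0.018 [[-49.0, 12.0, -55.0, -141.0, -30.0]]
50 0 0.03 [[-35.0, 1.0, -42.0, -87.0, -23.0]]
50 0 -0.018 [[-40.0, 10.0, -41.0, -99.0, -27.0]]
50 20 0.03 [[-42.0, 8.0, -34.0, -73.0, -43.0]]
50 20 -0.018 [[-40.0, 14.0, -33.0, -79.0, -40.0]]
55 -20 0.03 []
55 -20 -0.018 []
55 0 0.03 [[-50.0, 6.0, -46.0, -99.0, -36.0]]
55 0 -0.018 [[-50.0, 15.0, -45.0, -109.0, -39.0]]
55 20 0.03 [[-50.0, 12.0, -36.0, -80.0, -49.0]]
55 20 -0.018 [[-47.0, 18.0, -35.0, -86.0, -47.0]]
real	0m15.587s
user	0m15.890s
sys	0m0.082s
```

```bash
cat >>kin.py <<'E'
def dirk(th,az):
    a=np.radians(th);z=np.radians(az);return kv([np.sin(a)*np.cos(z),np.sin(a)*np.sin(z),-np.cos(a)])
def Rd(d,flip=1): # closing dir in the vertical plane of d
    return frame(d,flip*np.cross(d,[0,0,1.]))
def ikn(p,R,seed,free6=False):
    R=Ro.from_matrix(R) if isinstance(R,np.ndarray) else R
    def f(j): q,A=FK(j);return np.r_[(q-p)*10,(R.inv()*A).as_rotvec()*3]
    S=least_squares(f,np.clip(seed,LO+.01,HI-.01),bounds=(LO,HI));return S.x,S.cost
def rows(js,st=None):
    s=st or r.get_state();A=Ro.from_euler('xyz',s['eef_rot'],degrees=True)
    for j in js:
        q,B=FK(j);print(A.inv().apply(q-s['tcp_pos']).round(3).tolist(),(A.inv()*B).as_rotvec(degrees=True).round(1).tolist(),"tcp",q.round(3),"tip",(q+B.apply([0,0,.178])).round(3))
E
python3 - <<'E'
from kin import *
p=pl(Q,[(-55,-176,82)])[0]
for th,az in((48,12),(48,18)):
  d=dirk(th,az)
  for fl in(1,-1):
    g,c=ikn(p-d*(.178+.06),Rd(d,fl),[-35,4,-36,-70,-33,60*fl]);h,c2=ikn(p-d*(.178-.019),Rd(d,fl),g);print(th,az,fl,g.round(1),c,h.round(1),c2)
    if c<1e-5 and c2<1e-5:
      j=np.array(r.get_state()['joints']);rows([j+(g-j)*k/10 for k in range(1,11)])
E
```

```text
48 12 1 [-35.5  -0.4 -38.2 -68.8 -33.1  97.4] 8.972041712797135e-27 [-36.   11.  -35.5 -82.1 -31.3 113.5] 3.736689278100115e-30
[0.038, 0.028, -0.004] [-2.1, 3.1, -0.4] tcp [ 0.371 -0.217  0.334] tip [ 0.483 -0.229  0.196]
[0.066, 0.059, -0.008] [-4.5, 5.0, -0.7] tcp [ 0.344 -0.243  0.315] tip [ 0.449 -0.26   0.173]
[0.082, 0.092, -0.011] [-6.9, 5.5, -1.0] tcp [ 0.316 -0.257  0.296] tip [ 0.416 -0.275  0.15 ]
[0.087, 0.122, -0.013] [-8.7, 4.8, -1.3] tcp [ 0.292 -0.261  0.277] tip [ 0.387 -0.277  0.128]
[0.083, 0.147, -0.012] [-9.5, 3.1, -1.6] tcp [ 0.274 -0.256  0.26 ] tip [ 0.367 -0.267  0.109]
[0.072, 0.165, -0.009] [-9.2, 0.8, -2.2] tcp [ 0.263 -0.244  0.246] tip [ 0.358 -0.248  0.095]
[0.056, 0.173, -0.002] [-7.4, -1.8, -3.1] tcp [ 0.262 -0.228  0.236] tip [ 0.362 -0.224  0.088]
[0.038, 0.171, 0.006] [-4.1, -4.2, -4.3] tcp [ 0.27  -0.21   0.231] tip [ 0.378 -0.199  0.09 ]
[0.022, 0.158, 0.016] [0.6, -5.8, -6.0] tcp [ 0.288 -0.194  0.233] tip [ 0.406 -0.179  0.101]
[0.009, 0.134, 0.026] [6.6, -6.4, -8.2] tcp [ 0.313 -0.183  0.241] tip [ 0.444 -0.165  0.122]
48 12 -1 [-35.5  -0.4 -
[... 2530 characters left out ...]
tip [ 0.408 -0.283  0.144]
[0.095, 0.125, -0.012] [-7.1, 11.1, 69.1] tcp [ 0.29  -0.269  0.274] tip [ 0.377 -0.284  0.12 ]
[0.092, 0.151, -0.011] [-8.4, 11.6, 86.3] tcp [ 0.271 -0.264  0.257] tip [ 0.356 -0.272  0.1  ]
[0.081, 0.168, -0.008] [-9.5, 10.8, 103.3] tcp [ 0.261 -0.253  0.243] tip [ 0.347 -0.251  0.087]
[0.066, 0.176, -0.001] [-10.7, 8.6, 120.0] tcp [ 0.261 -0.238  0.233] tip [ 0.352 -0.226  0.081]
[0.05, 0.172, 0.008] [-12.0, 4.7, 136.3] tcp [ 0.271 -0.222  0.229] tip [ 0.371 -0.201  0.084]
[0.036, 0.157, 0.019] [-13.5, -1.2, 152.0] tcp [ 0.29  -0.209  0.231] tip [ 0.403 -0.181  0.097]
[0.027, 0.13, 0.029] [-15.6, -9.5, 166.6] tcp [ 0.316 -0.201  0.241] tip [ 0.445 -0.17   0.122]
```

```bash
python3 - <<'E'
from kin import *
p=pl(Q,[(-55,-176,82)])[0]; g=[-35.5,-0.4,-38.2,-68.8,-33.1,97.4]
for th,az in((48,12),(48,20),(55,12),(55,20)):
  for b in(.1,.14):
   for lift in(0,.06):
    d=dirk(th,az);h,c=ikn(p-d*(.178+b)+[0,0,lift],Rd(d),g);print(th,az,b,lift,h.round(1),"%.1g"%c)
j=np.array(r.get_state()['joints'])
# joint waypoint: more j4 swing while held high
for w in([-8,-8,-46,-35,-20,30],[-15,-8,-42,-55,-25,60],[-25,-8,-40,-65,-30,85]): rows([w])
E
```

```text
48 12 0.1 0 [-35.7  -6.2 -39.2 -62.4 -35.2  89.8] 1e-25
48 12 0.1 0.06 [-26.  -14.8 -38.6 -48.7 -33.3  67.6] 6e-19
48 12 0.14 0 [-36.8 -11.7 -39.7 -56.7 -38.6  83.4] 2e-18
48 12 0.14 0.06 [-28.  -19.7 -38.5 -44.7 -38.2  63.6] 2e-28
48 20 0.1 0 [-42.3  -1.  -34.8 -61.9 -45.7  99.6] 4e-26
48 20 0.1 0.06 [-37.9  -8.3 -32.5 -54.3 -47.5  85.6] 7e-22
48 20 0.14 0 [-45.3  -5.1 -34.6 -58.  -50.1  96.3] 2e-23
48 20 0.14 0.06 [-41.7 -11.7 -31.6 -51.8 -52.9  83.8] 3e-30
55 12 0.1 0 [-5.340e+01  1.000e-01 -4.070e+01 -7.620e+01 -4.770e+01  1.163e+02] 1e-27
55 12 0.1 0.06 [-46.3  -9.8 -38.1 -67.3 -46.   97.3] 1e-22
55 12 0.14 0 [-56.5  -4.8 -40.8 -70.9 -51.4 111. ] 1e-29
55 12 0.14 0.06 [-50.2 -14.  -37.8 -63.2 -51.1  93.8] 1e-29
55 20 0.1 0 [-55.1   4.9 -36.2 -71.7 -54.6 119.1] 2e-30
55 20 0.1 0.06 [-51.4  -3.6 -33.5 -65.9 -55.8 105.1] 4e-20
55 20 0.14 0 [-58.9   1.3 -35.8 -67.5 -58.7 115.9] 2e-29
55 20 0.14 0.06 [-55.8  -6.6 -32.8 -62.7 -61.  103.1] 1e-30
[-0.012, 0.124, 0.007] [-5.7, -6.8, 7.4] tcp [ 0.308 -0.162  0.263] tip [ 0.413 -0.142  0.12 ]
[-0.048, 0.121, 0.01] [2.1, -11.0, 0.8] tcp [ 0.314 -0.127  0.264] tip [ 0.436 -0.095  0.138]
[-0.039, 0.114, 0.002] [8.7, -9.0, -8.7] tcp [ 0.314 -0.136  0.274] tip [ 0.448 -0.11   0.16 ]
```

```bash
python3 - <<'E'
from kin import *
j=np.array(r.get_state()['joints']);g=np.array([-26,-14.8,-38.6,-48.7,-33.3,67.6])
rows([j+(g-j)*k/5 for k in range(1,6)])
E
```

```text
[0.053, 0.034, -0.022] [-1.6, 4.4, -0.3] tcp [ 0.354 -0.231  0.343] tip [ 0.466 -0.247  0.206]
[0.076, 0.073, -0.04] [-3.5, 5.2, -0.7] tcp [ 0.311 -0.252  0.33 ] tip [ 0.42 -0.27  0.19]
[0.072, 0.103, -0.051] [-3.6, 2.7, -1.8] tcp [ 0.281 -0.246  0.319] tip [ 0.39  -0.257  0.178]
[0.048, 0.114, -0.056] [-0.5, -1.7, -4.1] tcp [ 0.271 -0.221  0.315] tip [ 0.388 -0.218  0.181]
[0.013, 0.099, -0.058] [6.6, -6.3, -8.1] tcp [ 0.283 -0.187  0.328] tip [ 0.414 -0.17   0.209]
```

```bash
python3 -m pendant '[[[0.053,0.034,-0.022,-1.6,4.4,-0.3,-1],[0.076,0.073,-0.04,-3.5,5.2,-0.7,-1],[0.072,0.103,-0.051,-3.6,2.7,-1.8,-1],[0.048,0.114,-0.056,-0.5,-1.7,-4.1,-1],[0.013,0.099,-0.058,6.6,-6.3,-8.1,-1]]]';python3 - <<'E'
from kin import *
print(r.get_state()['joints'].round(1))
p=pl(Q,[(-55,-176,82)])[0];d=dirk(48,12)
go(p-d*(.178+.1)+[0,0,.06],Rd(d))
E
```

```text
time_s: 1.75
tcp_pos: [0.2911, -0.2076, 0.3289]
eef_rot: [-137.6, -1.5, -88.6]
contact_force: [-0.4, -0.8, 0.7]
gripper_width: 0.0006
gripper_force: 0.0
[ -9.  -16.9 -48.3 -20.  -17.4  27.9]
shift [-0.0206, 0.0057, -0.0047] rv [5.65, -5.58, -3.44] | target [ 0.2832 -0.1872  0.328 ] now [ 0.2911 -0.2076  0.3289] [-137.6   -1.5  -88.6]
```

```bash
python3 -m pendant '[[[0,0,0,0,0,0,-1],[0,0,0,0,0,0,-1]]]';python3 - <<'E'
from kin import *
print(r.get_state()['joints'].round(1))
p=pl(Q,[(-55,-176,82)])[0];d=dirk(48,12)
go(p-d*(.178+.06),Rd(d))
E
```

```text
time_s: 1.95
tcp_pos: [0.2909, -0.2061, 0.3305]
eef_rot: [-137.3, -1.5, -88.4]
contact_force: [-0.2, -0.7, 0.4]
gripper_width: 0.0003
gripper_force: 0.0
[ -8.5 -17.3 -48.6 -19.6 -17.2  27.3]
shift [-0.0247, 0.0437, 0.0803] rv [5.36, -5.5, -3.26] | target [ 0.3127 -0.1832  0.2413] now [ 0.2909 -0.2061  0.3305] [-137.3   -1.5  -88.4]
```

```bash
python3 -m pendant '[[[-0.02,0.006,-0.005,2.7,-2.7,-1.6,-1],[-0.022,0.02,0.02,5.4,-5.5,-3.3,-1],[-0.025,0.03,0.05,5.4,-5.5,-3.3,-1],[-0.025,0.044,0.08,5.4,-5.5,-3.3,-1],[-0.025,0.044,0.08,5.4,-5.5,-3.3,-1]]]';python3 -m pendant '[[[0,0,0,0,0,0,-1],[0,0,0,0,0,0,-1],[0,0,0,0,0,0,-1]]]';python3 - <<'E'
from kin import *
print(r.get_state()['joints'].round(1))
P=r.camera_params("wrist")
im=r.capture("wrist")[:,:,::-1];cv2.imwrite("pics/w2.png",cv2.resize(im,None,fx=1.5,fy=1.5))
a=np.radians(np.arange(0,360,90));
print(proj("wrist",pl(Q,[(-55,-176,82),(-67,-214,132),(-67,-138,132),(-67,-214,138),(-67,-138,138),(-125,-55,131),(-98,-299,150)]),P).round(1)*1.5)
p=pl(Q,[(-55,-176,82)])[0];d=dirk(48,12)
go(p-d*(.178+.06),Rd(d))
E
```

```text
time_s: 2.45
tcp_pos: [0.303, -0.1819, 0.2502]
eef_rot: [-133.3, 0.3, -82.1]
contact_force: [-1.4, -0.2, -0.5]
gripper_width: 0.0005
gripper_force: 0.0
time_s: 2.75
tcp_pos: [0.3023, -0.1814, 0.2509]
eef_rot: [-133.4, 0.4, -82.1]
contact_force: [0.7, -0.0, 0.8]
gripper_width: 0.0003
gripper_force: 0.0
[-32.7  -3.1 -39.  -63.8 -32.   90.1]
[[373.8  298.2 ]
 [320.55 255.15]
 [309.45 390.15]
 [309.3  256.8 ]
 [299.85 394.05]
 [363.   572.1 ]
 [354.    28.5 ]]
shift [0.0036, 0.0005, 0.0141] rv [1.3, 0.31, -0.17] | target [ 0.3127 -0.1832  0.2413] now [ 0.3024 -0.181   0.2513] [-133.3    0.3  -82.1]
```

View pics/w2.png

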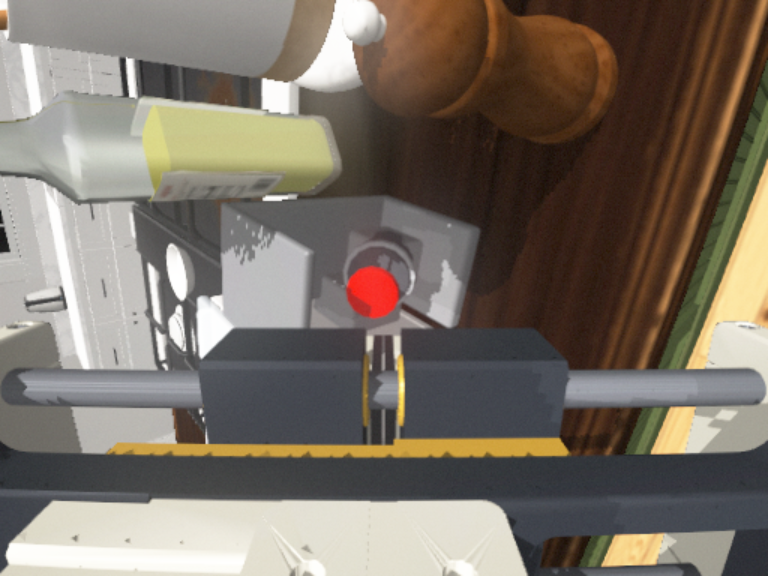

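The wrist view shows the plunger at (373,292) against a prediction of (374,298), so it sits about 2.5 mm further right. I'll steepen the tilt to 53° so the gripper body clears the hood, then push.

```bash
python3 - <<'E'
from kin import *
p=pl(Q,[(-55,-178.5,82)])[0];d=dirk(53,5);R=Rd(d);n=np.cross(d,np.cross([0,0,1.],d));n/=np.linalg.norm(n)
s=r.get_state()['joints']
for b in(.05,.01,-.019):
    t=p-d*(.178+b)+.004*n;s,c=ikn(t,R,s);print(s.round(1),"%.1g"%c)
    go(t,R)
E
```

```text
[-44.    1.6 -41.8 -85.1 -34.4 115. ] 1e-30
shift [-0.0158, 0.0156, 0.0256] rv [6.31, 5.65, 4.34] | target [ 0.3081 -0.1642  0.2224] now [ 0.3024 -0.181   0.2513] [-133.3    0.3  -82.1]
[-44.7   8.2 -40.8 -92.8 -34.8 124.9] 1e-21
shift [-0.0117, 0.0114, 0.0652] rv [6.31, 5.65, 4.34] | target [ 0.34   -0.1637  0.1983] now [ 0.3024 -0.181   0.2513] [-133.3    0.3  -82.1]
[-45.   12.8 -40.1 -98.1 -35.3 131.6] 1e-25
shift [-0.0087, 0.0083, 0.0939] rv [6.31, 5.65, 4.34] | target [ 0.3632 -0.1634  0.1809] now [ 0.3024 -0.181   0.2513] [-133.3    0.3  -82.1]
```

```bash
python3 -m pendant '[[[-0.008,0.008,0.01,3,2.8,2,-1],[-0.016,0.016,0.025,6.3,5.6,4.3,-1],[-0.016,0.016,0.025,6.3,5.6,4.3,-1],[-0.016,0.016,0.025,6.3,5.6,4.3,-1],[-0.016,0.016,0.025,6.3,5.6,4.3,-1]]]';python3 - <<'E'
from kin import *
p=pl(Q,[(-55,-178.5,82)])[0];d=dirk(53,5);R=Rd(d);n=np.cross(d,np.cross([0,0,1.],d));n/=np.linalg.norm(n)
for b in(.05,.01,-.019):go(p-d*(.178+b)+.004*n,R)
E
```

```text
time_s: 3.3
tcp_pos: [0.3075, -0.164, 0.2227]
eef_rot: [-127.0, -0.0, -89.1]
contact_force: [-0.2, -0.3, 0.4]
gripper_width: 0.0004
gripper_force: 0.0
shift [0.0002, -0.0001, 0.0007] rv [-0.02, 0.07, 0.07] | target [ 0.3081 -0.1642  0.2224] now [ 0.3075 -0.164   0.2227] [-127.    -0.   -89.1]
shift [0.0002, -0.0001, 0.0407] rv [-0.02, 0.07, 0.07] | target [ 0.34   -0.1637  0.1983] now [ 0.3075 -0.164   0.2227] [-127.    -0.   -89.1]
shift [0.0003, -0.0001, 0.0697] rv [-0.02, 0.07, 0.07] | target [ 0.3632 -0.1634  0.1809] now [ 0.3075 -0.164   0.2227] [-127.    -0.   -89.1]
```

```bash
python3 -m pendant '[[[0,0,0.03,0,0,0,-1],[0,0,0.045,0,0,0,-1],[0,0.001,0.054,0,0,0,-1],[0,0.002,0.058,0,0,0,-1],[0,0.002,0.058,0,0,0,-1]]]'
```

```text
time_s: 3.8
tcp_pos: [0.3533, -0.1636, 0.1861]
eef_rot: [-126.9, -0.0, -89.1]
contact_force: [-3.0, -2.5, 6.2]
gripper_width: 0.0005
gripper_force: 3.3
```

```bash
python3 -m pendant '[[[0,0.001,0.005,0,0,0,-1],[0,0.002,0.008,0,0,0,-1],[0,0.002,0.0095,0,0,0,-1],[0,0.002,0.0095,0,0,0,-1]]]'
```

```text
time_s: 4.2
tcp_pos: [0.3592, -0.1637, 0.1792]
eef_rot: [-126.9, -0.1, -89.1]
contact_force: [-6.8, -3.8, 7.9]
gripper_width: 0.0006
gripper_force: 4.8
```

```bash
python3 -m pendant '[[[0,0.0005,0.002,0,0,0,-1],[0,0.001,0.004,0,0,0,-1],[0,0.001,0.004,0,0,0,-1],[0,0.001,0.004,0,0,0,-1]]]'; python3 - <<'E'
from kin import *
s=r.get_state();A=Ro.from_euler('xyz',s['eef_rot'],degrees=True);tip=s['tcp_pos']+A.apply([0,0,.178]);p=pl(Q,[(-55,-178.5,82)])[0]
print(s['contact_force'],"depth",(tip-p)@dirk(40,0), s['contact_force']@dirk(40,0))
E
```

```text
time_s: 4.6
tcp_pos: [0.3599, -0.1635, 0.1776]
eef_rot: [-126.8, -0.3, -89.0]
contact_force: [-44.3, -7.6, 51.6]
gripper_width: 0.0003
gripper_force: 33.8
[-44.2874973   -7.59455847  51.61952967] depth 0.01781103718528462 -67.57496774123146
```

```bash
python3 -m pendant '[[[0,-0.003,-0.02,0,0,0,-1],[0,-0.003,-0.05,0,0,0,-1],[0,-0.003,-0.075,0,0,0,-1],[0,-0.003,-0.075,0,0,0,-1]]]'; cat >lid.py <<'E'
from kin import *
def C(ph,y=0):
    a=np.radians(ph);return pl(Q,[(80-200*np.cos(a)+6*np.sin(a),y*1000,125+200*np.sin(a)+6*np.cos(a))])[0]
def pose(ph,th,az,y,w,e):
    d=dirk(th,az);n=np.cross(d,np.cross([0,0,1.],d));n/=np.linalg.norm(n)
    return C(ph,y)-n*(.005+w)+d*e-d*.178,Rd(d)
E
python3 - <<'E'
from lid import *
j=r.get_state()['joints'];print(j.round(1))
for az in(0,10,20,30):
  for y in(0,-.03):
    s=j;L=[]
    for ph in(0,0,20,40,60,80,100):
        th=50-35*ph/100;t,R=pose(ph,th,az,y,.015,.02);s,c=ikn(t,R,s);L.append((s.round(0).astype(int).tolist(),"%.0g"%c))
    print(az,y,*L,sep="\n ")
E
```

```text
time_s: 5.0
tcp_pos: [0.3022, -0.1635, 0.2251]
eef_rot: [-126.8, -0.2, -89.1]
contact_force: [1.9, 0.5, -0.1]
gripper_width: 0.0006
gripper_force: 0.0
[-44.5   0.8 -42.2 -84.5 -34.8 114.7]
0
 0
 ([-16, -7, -52, -115, -10, 123], '2e-19')
 ([-16, -7, -52, -115, -10, 123], '2e-19')
 ([-11, -10, -48, -126, 0, 131], '0.3')
 ([-19, -10, -52, -166, 0, 174], '0.6')
 ([-17, -6, -45, -169, 0, 174], '1')
 ([-16, 0, -38, -172, 0, 174], '2')
 ([-15, 7, -31, -174, 0, 174], '3')
0
 -0.03
 ([-14, -7, -50, -104, -8, 111], '2e-19')
 ([-14, -7, -50, -104, -8, 111], '2e-19')
 ([-8, -9, -45, -106, 0, 108], '0.3')
 ([-22, -10, -51, -163, 0, 174], '0.7')
 ([-20, -6, -45, -167, 0, 174], '1')
 ([-19, 0, -38, -170, 0, 174], '2')
 ([-17, 7, -31, -173, 0, 174], '3')
10
 0
 ([-8, -7, -48, -94, -10, 103], '2e-23')
 ([-8, -7, -48, -94, -10, 103], '2e-23')
 ([6, -9, -45, -74, -3, 73], '0.3')
 ([32, -19, -58, 32, -24, -53], '0.03')
 ([30, -13, -44, 21, -34, -39], '2e-27')
 ([24, -2, -25, 9, -46, -23], '2e-28')
 ([19, 8, -10, 4, -57, -15], '2e-19')
10
 -0.03
 ([-14, -6, -48, -89, -15, 102], '2e-19')
 ([-14, -6, -48, 
[... 662 characters left out ...]
 -26], '2e-27')
 ([21, -11, -37, 4, -36, -8], '1e-21')
 ([17, -2, -21, 0, -49, -1], '3e-30')
 ([14, 9, -8, -1, -59, 2], '3e-20')
30
 0
 ([-20, -1, -44, -79, -34, 111], '8e-22')
 ([-20, -1, -44, -79, -34, 111], '8e-22')
 ([26, -17, -58, -9, -6, 8], '0.004')
 ([25, -17, -47, -2, -24, 2], '1e-26')
 ([20, -10, -32, -4, -39, 9], '8e-26')
 ([17, -1, -18, -4, -51, 11], '4e-19')
 ([15, 10, -6, -3, -60, 12], '9e-21')
30
 -0.03
 ([-26, 1, -43, -77, -38, 113], '9e-27')
 ([-26, 1, -43, -77, -38, 113], '9e-27')
 ([11, -14, -47, -33, -19, 42], '7e-28')
 ([17, -16, -42, -11, -28, 17], '4e-24')
 ([15, -9, -30, -8, -41, 16], '4e-30')
 ([13, 0, -17, -6, -52, 16], '2e-19')
 ([12, 10, -5, -4, -61, 15], '5e-21')
```

```bash
python3 - <<'E'
from lid import *
j=r.get_state()['joints']
for az in(0,15,30,40):
  for t0,t1 in((50,50),(55,50),(60,55),(60,40),(55,35),(65,50)):
    y=-.03;s=j;L=[];cm=0
    for k,ph in enumerate((0,0,12,24,36,48,60,72,84,96,102)):
        th=t0+(t1-t0)*ph/100;t,R=pose(ph,th,az,y,.015,.02);s,c=ikn(t,R,s);L.append(s);cm=max(cm,c if k else 0)
    L=np.array(L[1:]);print(az,t0,t1,"%.0g"%cm,"step",np.abs(np.diff(L,axis=0)).max(0).round(0),L[0].round(0),L[-1].round(0))
E
```

```text
0 50 50 0.4 step [ 9.  4.  5. 40.  8. 44.] [ -14.   -7.  -50. -104.   -8.  111.] [ -19.    0.  -34. -166.   -0.  174.]
0 55 50 0.4 step [33. 10. 10. 54. 31. 61.] [ -38.   -2.  -58. -118.  -31.  143.] [ -19.    0.  -34. -166.   -0.  174.]
0 60 55 0.2 step [28.  7.  9. 17. 27. 35.] [ -40.   -3.  -58. -115.  -35.  142.] [ -13.    1.  -27. -131.   -0.  135.]
0 60 40 0.6 step [21.  9.  7. 57. 19. 65.] [ -40.   -3.  -58. -115.  -35.  142.] [ -18.    2.  -33. -168.   -0.  174.]
0 55 35 0.9 step [33.  9. 10. 57. 31. 66.] [ -38.   -2.  -58. -118.  -31.  143.] [ -18.    3.  -33. -169.   -0.  174.]
0 65 50 0.3 step [20.  8.  8. 54. 21. 60.] [ -44.   -2.  -58. -113.  -39.  142.] [ -19.    0.  -34. -166.   -0.  174.]
15 50 50 0.1 step [21.  7. 14. 60. 14. 67.] [-17.  -5. -47. -86. -21. 105.] [ 14.  -2. -42.  15.  -0. -17.]
15 55 50 0.09 step [20. 11. 16. 66. 15. 71.] [-36.   0. -51. -98. -37. 131.] [ 14.  -2. -42.  16.  -0. -18.]
15 60 55 0.04 step [19. 15.  6. 18. 14. 28.] [ -49.   10.  -55. -104.  -50.  152.] [ 14.  -1. -35. -12.  -0.  10.]
15 60 40 0.1 step [31. 17. 12. 54. 24. 56.] [ -49.   1
[... 902 characters left out ...]
2. 155.] [ -1.   2. -16. -40. -32.  54.]
40 50 50 6e-20 step [ 4.  6.  4.  6.  0. 12.] [-28.   5. -39. -72. -46. 117.] [ -8.   6. -10. -49. -45.  70.]
40 55 50 2e-21 step [ 5.  7.  4.  5.  1. 13.] [-36.   9. -40. -77. -53. 129.] [ -8.   6. -10. -48. -45.  70.]
40 60 55 7e-22 step [ 5.  8.  4.  4.  2. 13.] [-42.  14. -41. -81. -59. 139.] [-13.   7. -10. -57. -47.  80.]
40 60 40 2e-21 step [ 8. 10.  4.  7.  3. 16.] [-42.  14. -41. -81. -59. 139.] [ -1.   6.  -9. -32. -46.  53.]
40 55 35 7e-21 step [ 8.  9.  5.  9.  3. 17.] [-36.   9. -40. -77. -53. 129.] [  2.   6.  -8. -25. -48.  46.]
40 65 50 8e-20 step [ 6. 10.  4.  5.  3. 15.] [-47.  20. -41. -84. -65. 149.] [ -8.   6.  -9. -48. -45.  70.]
```

```bash
python3 - <<'E'
from lid import *
j=r.get_state()['joints']
t,R=pose(0,50,30,-.03,.022,-.045);g,c=ikn(t,R,j);print(g.round(1),c);h,c=ikn(*pose(0,50,30,-.03,.022,.02),g);print(h.round(1),c)
rows([j+(g-j)*k/5 for k in range(1,6)])
E
```

```text
[-29.   -8.6 -43.9 -66.7 -43.  101.8] 2.050235529677313e-24
[-27.5   1.7 -43.1 -77.7 -39.  115.2] 9.10001898722969e-30
[-0.018, -0.002, -0.008] [-0.2, -4.1, -3.1] tcp [ 0.297 -0.146  0.231] tip [ 0.438 -0.131  0.124]
[-0.034, -0.003, -0.017] [-0.6, -8.2, -6.1] tcp [ 0.29  -0.13   0.237] tip [ 0.429 -0.103  0.129]
[-0.049, -0.003, -0.026] [-1.2, -12.1, -9.2] tcp [ 0.282 -0.115  0.243] tip [ 0.417 -0.076  0.133]
[-0.062, -0.002, -0.036] [-2.1, -15.9, -12.2] tcp [ 0.274 -0.102  0.248] tip [ 0.403 -0.052  0.136]
[-0.073, -0.001, -0.047] [-3.1, -19.6, -15.3] tcp [ 0.264 -0.091  0.254] tip [ 0.387 -0.031  0.139]
```

```bash
python3 -m pendant '[[[-0.018,-0.002,-0.028,-0.2,-4.1,-3.1,-1],[-0.034,-0.003,-0.037,-0.6,-8.2,-6.1,-1],[-0.049,-0.003,-0.046,-1.2,-12.1,-9.2,-1],[-0.062,-0.002,-0.05,-2.1,-15.9,-12.2,-1],[-0.073,-0.001,-0.047,-3.1,-19.6,-15.3,-1]]]';python3 -m pendant '[[[0,0,0,0,0,0,-1],[0,0,0,0,0,0,-1]]]'; python3 - <<'E'
from lid import *
P=r.camera_params("wrist")
im=r.capture("wrist")[:,:,::-1];cv2.imwrite("pics/w3.png",cv2.resize(im,None,fx=1.5,fy=1.5))
print((proj("wrist",pl(Q,[(-120,-55,131),(-120,55,131),(-120,-30,131)]),P)*1.5).round(0))
go(*pose(0,50,30,-.03,.022,-.045));go(*pose(0,50,30,-.03,.022,.02))
E
```

```text
time_s: 5.5
tcp_pos: [0.2652, -0.0907, 0.2525]
eef_rot: [-130.0, 0.2, -64.0]
contact_force: [0.5, -0.2, -0.4]
gripper_width: 0.0002
gripper_force: 0.0
time_s: 5.7
tcp_pos: [0.2659, -0.0914, 0.2518]
eef_rot: [-130.0, 0.3, -64.3]
contact_force: [-0.3, -0.6, 0.0]
gripper_width: 0.0005
gripper_force: 0.0
[[342. 289.]
 [298. 415.]
 [330. 325.]]
shift [-0.0015, -0.0009, -0.0019] rv [0.05, 0.05, -0.34] | target [ 0.2644 -0.0907  0.2537] now [ 0.2658 -0.0917  0.2517] [-130.     0.3  -64.4]
shift [-0.0015, -0.001, 0.0631] rv [0.05, 0.05, -0.34] | target [ 0.3092 -0.069   0.2119] now [ 0.2658 -0.0917  0.2517] [-130.     0.3  -64.4]
```

View pics/w3.png

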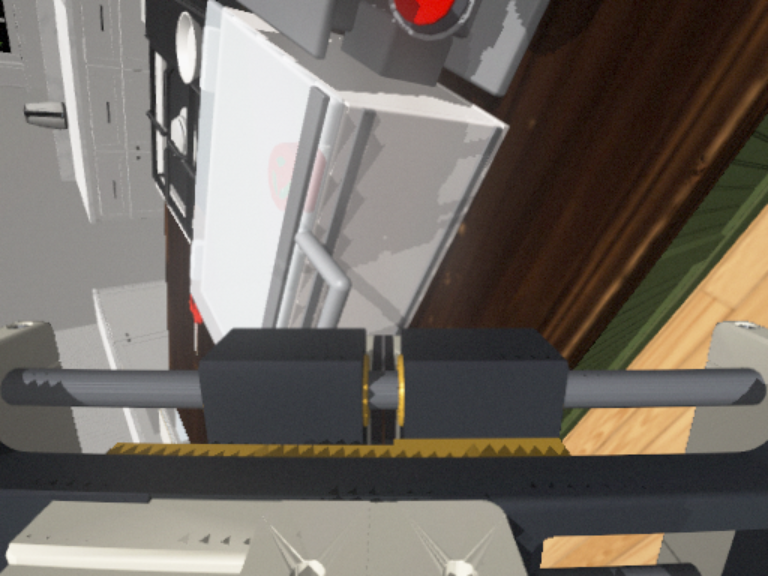

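```bash
python3 -m pendant '[[[0,0,0.03,0,0,0,-1],[0,0,0.05,0,0,0,-1],[0,0,0.07,0,0,0,-1],[0,0,0.07,0,0,0,-1],[0,0,0.07,0,0,0,-1]]]'; python3 - <<'E'
from lid import *
Q[:2]+=kv([0,-.0025,0])[:2]
for ph in(0,6,12,18,24,30): go(*pose(ph,50-.15*ph,30,-.03,.01,.028))
E
```

```text
time_s: 6.25
tcp_pos: [0.3136, -0.0688, 0.2062]
eef_rot: [-130.1, 0.4, -64.4]
contact_force: [-0.3, 0.2, 0.3]
gripper_width: -0.0001
gripper_force: 0.0
shift [0.0003, -0.0129, 0.0003] rv [0.14, 0.09, -0.43] | target [ 0.3215 -0.0655  0.2159] now [ 0.3136 -0.0688  0.2062] [-130.1    0.4  -64.4]
shift [0.001, -0.0322, -0.0123] rv [-0.76, 0.09, -0.43] | target [ 0.3244 -0.065   0.2387] now [ 0.3136 -0.0688  0.2062] [-130.1    0.4  -64.4]
shift [0.0028, -0.0525, -0.0231] rv [-1.66, 0.09, -0.43] | target [ 0.3296 -0.0647  0.2612] now [ 0.3136 -0.0688  0.2062] [-130.1    0.4  -64.4]
shift [0.0057, -0.0736, -0.0322] rv [-2.56, 0.1, -0.43] | target [ 0.3368 -0.0645  0.2832] now [ 0.3136 -0.0688  0.2062] [-130.1    0.4  -64.4]
shift [0.0095, -0.0953, -0.0395] rv [-3.46, 0.1, -0.43] | target [ 0.3462 -0.0645  0.3044] now [ 0.3136 -0.0688  0.2062] [-130.1    0.4  -64.4]
shift [0.0144, -0.1173, -0.0447] rv [-4.36, 0.1, -0.43] | target [ 0.3576 -0.0646  0.3246] now [ 0.3136 -0.0688  0.2062] [-130.1    0.4  -64.4]
```

```bash
python3 -m pendant '[[[0,-0.013,0,0,0,0,-1],[0.001,-0.032,-0.012,-0.8,0,0,-1],[0.003,-0.052,-0.023,-1.7,0,0,-1],[0.006,-0.074,-0.032,-2.6,0,0,-1],[0.0095,-0.095,-0.04,-3.5,0,0,-1]]]'; cat >>lid.py <<'E'
Q[:2]+=kv([0,-.0025,0])[:2]
def plan(phs):
    s=r.get_state();A=Ro.from_euler('xyz',s['eef_rot'],degrees=True);j=s['joints'];print(j.round(1),s['contact_force'].round(1))
    for ph in phs:
        t,R=pose(ph,50-.15*ph,30,-.03,.01,.028);j,c=ikn(t,R,j)
        print(ph,A.inv().apply(t-s['tcp_pos']).round(4).tolist(),(A.inv()*Ro.from_matrix(R)).as_rotvec(degrees=True).round(1).tolist(),j.round(0),"%.0g"%c)
E
python3 -c "
from lid import *
plan((24,30,36,42,48,54))"
```

```text
time_s: 6.75
tcp_pos: [0.3428, -0.0647, 0.3026]
eef_rot: [-133.5, 0.3, -64.4]
contact_force: [-2.9, -1.1, -4.3]
gripper_width: 0.0008
gripper_force: 1.1
[  0.6 -12.2 -41.  -47.3 -25.1  62. ] [-2.9 -1.1 -4.3]
24 [0.0013, -0.0035, 0.001] [-0.1, 0.1, -0.4] [  1. -12. -41. -46. -24.  61.] 3e-26
30 [0.0062, -0.0252, -0.0056] [-1.0, 0.1, -0.4] [  7. -14. -42. -37. -23.  48.] 5e-20
36 [0.012, -0.0472, -0.0101] [-1.9, 0.1, -0.4] [ 10. -15. -41. -30. -23.  40.] 1e-28
42 [0.0187, -0.0693, -0.0126] [-2.8, 0.1, -0.4] [ 11. -14. -40. -26. -24.  35.] 3e-23
48 [0.0262, -0.0912, -0.013] [-3.7, 0.1, -0.4] [ 11. -14. -38. -23. -26.  32.] 5e-23
54 [0.0344, -0.1127, -0.0113] [-4.6, 0.1, -0.4] [ 11. -12. -35. -22. -28.  31.] 2e-23
```

```bash
python3 -m pendant '[[[0.005,-0.023,-0.006,-1,0,0,-1],[0.011,-0.045,-0.01,-1.9,0,0,-1],[0.018,-0.067,-0.013,-2.8,0,0,-1],[0.025,-0.089,-0.0135,-3.7,0,0,-1],[0.033,-0.11,-0.012,-4.6,0,0,-1]]]'; python3 -c "
from lid import *
plan((54,60,66,72,78,84))"
```

```text
time_s: 7.25
tcp_pos: [0.4177, -0.0658, 0.3901]
eef_rot: [-138.1, 0.3, -64.3]
contact_force: [-1.6, 1.9, -2.0]
gripper_width: 0.0005
gripper_force: 1.0
[ 10.8 -12.4 -35.4 -22.  -27.9  30.7] [-1.6  1.9 -2. ]
54 [0.0015, -0.003, 0.0001] [0.0, 0.2, -0.3] [ 11. -12. -35. -22. -28.  31.] 3e-27
60 [0.0103, -0.0242, 0.0021] [-0.9, 0.2, -0.3] [ 10. -11. -32. -21. -30.  30.] 2e-25
66 [0.0197, -0.0448, 0.0062] [-1.8, 0.2, -0.3] [ 10.  -9. -30. -20. -32.  29.] 1e-27
72 [0.0295, -0.0645, 0.0123] [-2.7, 0.2, -0.3] [  9.  -7. -27. -19. -33.  29.] 4e-30
78 [0.0396, -0.0833, 0.0204] [-3.6, 0.2, -0.3] [  9.  -5. -24. -18. -35.  29.] 6e-30
84 [0.0499, -0.1009, 0.0303] [-4.5, 0.2, -0.3] [  9.  -2. -21. -18. -36.  28.] 4e-30
```

```bash
python3 -m pendant '[[[0.009,-0.022,0.002,-0.9,0,0,-1],[0.019,-0.043,0.006,-1.8,0,0,-1],[0.0285,-0.063,0.012,-2.7,0,0,-1],[0.0385,-0.081,0.02,-3.6,0,0,-1],[0.049,-0.099,0.03,-4.5,0,0,-1]]]'; python3 -c "
from lid import *
plan((84,88,92,96,99,101,103))"
```

```text
time_s: 7.75
tcp_pos: [0.524, -0.07, 0.4331]
eef_rot: [-142.7, 0.3, -64.4]
contact_force: [-1.5, 0.7, -2.4]
gripper_width: 0.0006
gripper_force: 1.2
[  8.4  -2.5 -21.5 -18.1 -36.3  28.4] [-1.5  0.7 -2.4]
84 [0.0004, -0.002, -0.0003] [0.1, 0.2, -0.4] [  9.  -2. -21. -18. -36.  28.] 2e-28
88 [0.0073, -0.0136, 0.0064] [-0.5, 0.2, -0.4] [  8.  -1. -20. -17. -37.  28.] 2e-20
92 [0.0142, -0.0246, 0.014] [-1.1, 0.2, -0.4] [  8.   1. -18. -17. -38.  28.] 6e-21
96 [0.0211, -0.0349, 0.0222] [-1.7, 0.2, -0.4] [  8.   2. -16. -17. -38.  28.] 2e-21
99 [0.0263, -0.0422, 0.0289] [-2.2, 0.2, -0.4] [  8.   3. -15. -17. -39.  28.] 7e-24
101 [0.0297, -0.0469, 0.0336] [-2.5, 0.2, -0.4] [  8.   4. -14. -17. -39.  28.] 2e-26
103 [0.033, -0.0514, 0.0384] [-2.8, 0.2, -0.4] [  7.   5. -14. -16. -39.  28.] 1e-26
```

```bash
python3 -m pendant '[[[0.007,-0.0135,0.0065,-0.5,0,0,-1],[0.014,-0.0245,0.014,-1.1,0,0,-1],[0.021,-0.035,0.022,-1.7,0,0,-1],[0.026,-0.042,0.029,-2.2,0,0,-1],[0.0297,-0.047,0.0335,-2.5,0,0,-1]]]'; python3 -c "
from lid import *
plan((101,103,104,106))"
```

```text
time_s: 8.25
tcp_pos: [0.5822, -0.0713, 0.4348]
eef_rot: [-146.0, 0.8, -64.0]
contact_force: [-112.9, 4.9, 67.6]
gripper_width: 0.0003
gripper_force: 58.4
[  7.4   3.8 -14.5 -16.9 -40.5  28.1] [-112.9    4.9   67.6]
101 [0.0034, -0.0047, 0.0032] [0.9, 0.7, -0.3] [  8.   4. -14. -17. -39.  28.] 4e-19
103 [0.0069, -0.0094, 0.0077] [0.6, 0.7, -0.3] [  7.   5. -14. -16. -39.  28.] 3e-26
104 [0.0086, -0.0117, 0.01] [0.4, 0.7, -0.3] [  7.   5. -13. -16. -39.  28.] 2e-29
106 [0.0119, -0.0162, 0.0148] [0.1, 0.7, -0.3] [  7.   6. -13. -16. -40.  28.] 4e-27
```

```bash
python3 -m pendant '[[[-0.002,0.006,-0.003,0,0,0,-1],[-0.002,0.012,-0.03,0,0,0,-1],[-0.002,0.012,-0.07,0,0,0,-1],[-0.002,0.012,-0.1,0,0,0,-1],[-0.002,0.012,-0.1,0,0,0,-1]]]'; python3 - <<'E'
from lid import *
im=r.capture("scene")[:,:,::-1]
s=r.get_state();print(s['tcp_pos'],s['eef_rot'],s['joints'].round(1),s['contact_force'])
c=im[60:340,150:330];cv2.imwrite("pics/s2.png",cv2.resize(c,None,fx=2.14,fy=2.14))
for ph in(95,100.3):
  print(ph,((proj("scene",[C(ph,-.055),C(ph,.055)])-[150,60])*2.14).round(0))
E
```

```text
time_s: 8.75
tcp_pos: [0.5277, -0.0998, 0.5155]
eef_rot: [-144.6, 0.0, -64.4]
contact_force: [0.3, 0.8, 0.5]
gripper_width: 0.0003
gripper_force: 0.0
[ 0.52810854 -0.09934951  0.51299121] [-1.44773969e+02  1.32073599e-01 -6.43919894e+01] [  4.8  -3.8 -12.6 -15.9 -48.9  27.8] [ 0.46320047  0.21551354 -0.34600854]
95 [[202.  99.]
 [170. 140.]]
100.3 [[191.  97.]
 [159. 138.]]
```

View pics/s2.png

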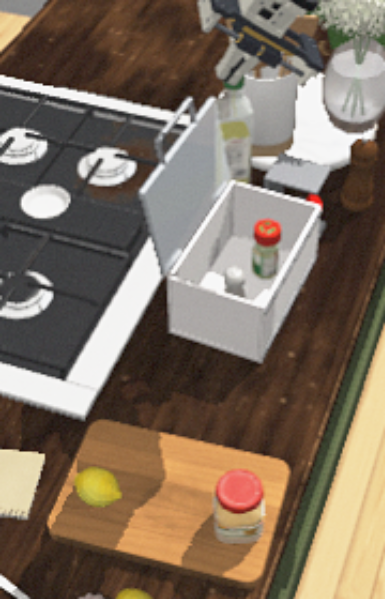

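The lid is against its stop: the handle matches the 100.3° prediction. Both jars stand in the box, with the red cap at (267,228) in the crop. Next I'll measure the jar and plan the grasp.

```bash
python3 - <<'E'
from lid import *
a=ray("scene",(150+267/2.14-.5,60+226/2.14-.5),.112);print("scene jar",a)
im=r.capture("top").astype(int);m=(im[:,:,0]>im[:,:,1]+50)&(im[:,:,0]>im[:,:,2]+50)
ys,xs=np.nonzero(m[150:220,250:320]);
if len(xs): u=(xs.mean()+250,ys.mean()+150);print(len(xs),np.ptp(xs),np.ptp(ys),u,"top jar",ray("top",u,.110))
jar=np.array([.535,-.0385]);R=frame([0,0,-1.],kv([1,0,0]))
j=r.get_state()['joints']
for z in(.36,.254,.42):
  for Rr in(R,R@np.diag([-1,-1,1])):
    g,c=ikn(np.r_[jar,z],Rr,j);print(z,g.round(0),"%.0g"%c)
bd=np.array([.52,.43])
for Rr in(R,R@np.diag([-1,-1,1])):
  for z in(.42,.27): g,c=ikn(np.r_[bd,z],Rr,j);print("board",z,g.round(0),"%.0g"%c)
go(np.r_[jar,.36],R)
E
```

```text
scene jar [ 0.54200871 -0.040451    0.112     ]
128 13 13 (np.float64(282.640625), np.float64(185.3515625)) top jar [ 0.53580047 -0.03832368  0.11      ]
0.36 [ 17.  10. -21.  -0. -60.  69.] 2e-26
0.36 [  17.   10.  -21.    0.  -60. -111.] 2e-29
0.254 [ 17.  16. -28.   0. -46.  69.] 6e-29
0.254 [  17.   16.  -28.   -0.  -46. -111.] 2e-29
0.42 [ 17.   7. -15.   0. -68.  69.] 1e-26
0.42 [  17.    7.  -15.    0.  -68. -111.] 7e-30
board 0.42 [ 56.  20.   2.   0. -72.  30.] 4e-25
board 0.27 [ 56.  26.  -9.  -0. -55.  30.] 3e-29
board 0.42 [  56.   20.    2.   -0.  -72. -150.] 3e-23
board 0.27 [  56.   26.   -9.   -0.  -55. -150.] 5e-22
shift [-0.0511, 0.0605, 0.1423] rv [-31.87, -18.19, -58.28] | target [ 0.535  -0.0385  0.36  ] now [ 0.5283 -0.099   0.511 ] [-144.9    0.2  -64.4]
```

```bash
python3 -m pendant '[[[0,0,0,-4,-2.2,-7.2,0.3],[0,0,0,-8,-4.5,-14.4,0.3],[-0.01,0.01,0,-12,-6.8,-21.6,0.3],[-0.02,0.02,0,-16,-9,-29,0.3],[-0.02,0.02,0,-20,-11.3,-36,0.3]]]' | sed -n 2,3p; python3 - <<'E'
from lid import *
R=frame([0,0,-1.],kv([1,0,0]));go([.537,-.039,.36],R)
E
```

```text
tcp_pos: [0.5044, -0.0873, 0.4965]
eef_rot: [-167.4, -3.9, -26.7]
shift [-0.0019, -0.0265, 0.146] rv [-11.71, -6.31, -21.97] | target [ 0.537 -0.039  0.36 ] now [ 0.5044 -0.0873  0.4965] [-167.4   -3.9  -26.7]
```

```bash
python3 -m pendant '[[[0,-0.01,0.03,-4,-2,-7,0.3],[-0.001,-0.02,0.07,-8,-4.2,-14,0.3],[-0.002,-0.026,0.11,-10.5,-6,-20,0.3],[-0.002,-0.026,0.125,-10.5,-6,-20,0.3],[-0.002,-0.026,0.125,-10.5,-6,-20,0.3]]]' | sed -n 2,5p; python3 -m pendant '[[[0,0,0,0,0,0,0.3],[0,0,0,0,0,0,0.3]]]' >/dev/null; python3 - <<'E'
from lid import *
R=frame([0,0,-1.],kv([1,0,0]));go([.537,-.039,.256],R)
P=r.camera_params("wrist")
im=r.capture("wrist")[:,:,::-1];cv2.imwrite("pics/w4.png",cv2.resize(im,None,fx=1.5,fy=1.5))
a=np.radians(np.arange(0,360,90))
print((proj("wrist",[[.537,-.039,.112]]+[[.537+.0225*np.cos(t),-.039+.0225*np.sin(t),.112] for t in a],P)*1.5).round(0).tolist())
print(r.get_state()['gripper_width'])
E
```

```text
tcp_pos: [0.5347, -0.0422, 0.378]
eef_rot: [-178.7, -0.2, -6.4]
contact_force: [0.1, 0.4, 0.3]
gripper_width: 0.0569
shift [0.0, -0.0014, 0.1273] rv [-1.42, -0.68, -2.26] | target [ 0.537 -0.039  0.256] now [ 0.535  -0.0433  0.3832] [-178.6   -0.7   -6.5]
[[385.0, 298.0], [381.0, 263.0], [350.0, 301.0], [389.0, 331.0], [420.0, 294.0]]
0.057254338675800084
```

View pics/w4.png

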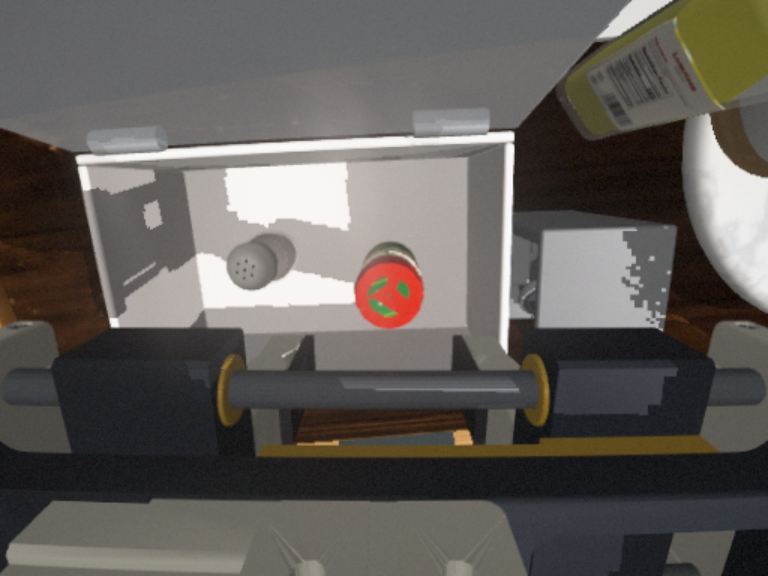

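The wrist view puts the cap at (389,292), so the jar is near (0.541, -0.0415). The shaker is clear at (252,265). I'll descend and grip.

```bash
python3 - <<'E'
from lid import *
R=frame([0,0,-1.],kv([1,0,0]));go([.541,-.0415,.256],R)
E
python3 -m pendant '[[[0.004,-0.001,0.03,-1.4,-0.7,-2.3,0.3],[0.004,-0.001,0.06,-1.4,-0.7,-2.3,0.3],[0.004,-0.001,0.06,-1.4,-0.7,-2.3,0.3],[0.004,-0.001,0.06,-1.4,-0.7,-2.3,0.3]]]' >/dev/null; python3 - <<'E'
from lid import *
R=frame([0,0,-1.],kv([1,0,0]));go([.541,-.0415,.256],R)
E
```

```text
shift [0.0043, 0.0006, 0.1275] rv [-1.44, -0.7, -2.26] | target [ 0.541  -0.0415  0.256 ] now [ 0.5349 -0.0434  0.3834] [-178.6   -0.7   -6.5]
shift [0.0014, -0.0001, 0.0673] rv [0.01, 0.09, 0.06] | target [ 0.541  -0.0415  0.256 ] now [ 0.5397 -0.0415  0.3233] [ 1.8e+02  1.0e-01 -4.2e+00]
```

```bash
python3 -m pendant '[[[0.0015,0,0.03,0,0,0,0.3],[0.0015,0,0.055,0,0,0,0.3],[0.0015,0,0.067,0,0,0,0.3],[0.0015,0,0.067,0,0,0,0.3]]]' 20; python3 -m pendant '[[[0,0,0,0,0,0,-1],[0,0,0,0,0,0,-1],[0,0,0,0,0,0,-1],[0,0,0,0,0,0,-1],[0,0,0,0,0,0,-1]]]' 20
```

```text
time_s: 10.9
tcp_pos: [0.5409, -0.0414, 0.2552]
eef_rot: [180.0, 0.2, -4.1]
contact_force: [-0.5, 0.3, -0.6]
gripper_width: 0.0574
gripper_force: 0.0
time_s: 11.4
tcp_pos: [0.5415, -0.0412, 0.2566]
eef_rot: [-180.0, -0.0, -4.1]
contact_force: [-1.1, 0.5, 7.4]
gripper_width: 0.0443
gripper_force: 20.0
```

```bash
python3 -m pendant '[[[0,0,-0.015,0,0,0,-1],[0,0,-0.05,0,0,0,-1],[0,0,-0.09,0,0,0,-1],[0,0,-0.13,0,0,0,-1],[0,0,-0.16,0,0,0,-1]]]'; python3 - <<'E'
from lid import *
s=r.get_state();j=s['joints'];R=Ro.from_euler('xyz',s['eef_rot'],degrees=True)
R=frame([0,0,-1.],kv([1,0,0]));go([.52,.43,.42],R);g,c=ikn(np.array([.52,.43,.42]),R,j);print(c);rows([j+(g-j)*k/10 for k in range(1,11)])
E
```

```text
time_s: 11.9
tcp_pos: [0.541, -0.0414, 0.4181]
eef_rot: [-180.0, -0.0, -4.1]
contact_force: [1.0, -0.0, -0.7]
gripper_width: 0.0441
gripper_force: 20.0
shift [-0.0549, -0.4687, -0.0016] rv [-0.03, -0.01, 0.09] | target [0.52 0.43 0.42] now [ 0.541  -0.0414  0.4181] [-180.    -0.    -4.1]
2.097762376990437e-28
[0.012, -0.044, -0.002] [-0.0, -0.0, 0.0] tcp [0.556 0.001 0.42 ] tip [0.556 0.001 0.242]
[0.02, -0.089, -0.003] [-0.0, -0.0, 0.0] tcp [0.568 0.046 0.421] tip [0.568 0.046 0.243]
[0.025, -0.135, -0.003] [-0.0, -0.0, 0.0] tcp [0.576 0.092 0.422] tip [0.576 0.092 0.244]
[0.026, -0.183, -0.004] [-0.0, -0.0, 0.0] tcp [0.58  0.139 0.422] tip [0.58  0.139 0.244]
[0.023, -0.231, -0.004] [-0.0, -0.0, 0.0] tcp [0.58  0.187 0.423] tip [0.58  0.187 0.245]
[0.015, -0.279, -0.004] [-0.0, -0.0, 0.1] tcp [0.576 0.236 0.423] tip [0.576 0.236 0.245]
[0.004, -0.327, -0.004] [-0.0, -0.0, 0.1] tcp [0.568 0.285 0.422] tip [0.568 0.285 0.244]
[-0.012, -0.375, -0.003] [-0.0, -0.0, 0.1] tcp [0.556 0.334 0.422] tip [0.556 0.334 0.244]
[-0.031, -0.423, -0.003] [-0.0, -0.0, 0.1] tcp [0.54  0.382 0.421] tip [0.54  0.382 0.243]
[-0.055, -0.469, -0.002] [-0.0, -0.0, 0.1] tcp [0.52 0.43 0.42] tip [0.52  0.43  0.242]
```

```bash
python3 -m pendant '[[[-0.003,-0.025,0,0,0,0,-1],[-0.008,-0.065,0,0,0,0,-1],[-0.013,-0.11,0,0,0,0,-1],[-0.018,-0.155,0,0,0,0,-1],[-0.023,-0.2,0,0,0,0,-1]]]' >/dev/null; python3 -m pendant '[[[-0.005,-0.045,0,0,0,0,-1],[-0.01,-0.09,0,0,0,0,-1],[-0.016,-0.135,0,0,0,0,-1],[-0.022,-0.18,0,0,0,0,-1],[-0.028,-0.22,0,0,0,0,-1]]]'>/dev/null; python3 -m pendant '[[[-0.002,-0.025,0,0,0,0,-1],[-0.004,-0.045,0,0,0,0,-1],[-0.004,-0.047,0.04,0,0,0,-1],[-0.004,-0.047,0.08,0,0,0,-1],[-0.004,-0.047,0.08,0,0,0,-1]]]'; python3 - <<'E'
from lid import *
R=frame([0,0,-1.],kv([1,0,0]));go([.52,.43,.274],R)
im=r.capture("wrist")[:,:,::-1];cv2.imwrite("pics/w5.png",cv2.resize(im,None,fx=1.5,fy=1.5))
P=r.camera_params("wrist")
print((proj("wrist",[[.52,.43,.022],[.664,.539,.022],[.678,.345,.022],[.4217,.4383,.107],[.615,.469,.05]],P)*1.5).round(0).tolist())
E
```

```text
time_s: 13.4
tcp_pos: [0.5183, 0.4269, 0.3291]
eef_rot: [179.5, 0.5, -4.2]
contact_force: [-1.2, -0.8, -1.6]
gripper_width: 0.0439
gripper_force: 20.0
shift [0.002, -0.0037, 0.0551] rv [0.47, 0.54, 0.01] | target [0.52  0.43  0.274] now [0.5183 0.4269 0.3291] [179.5   0.5  -4.2]
[[376.0, 278.0], [192.0, 76.0], [490.0, 27.0], [374.0, 471.0], [299.0, 141.0]]
```

View pics/w5.png

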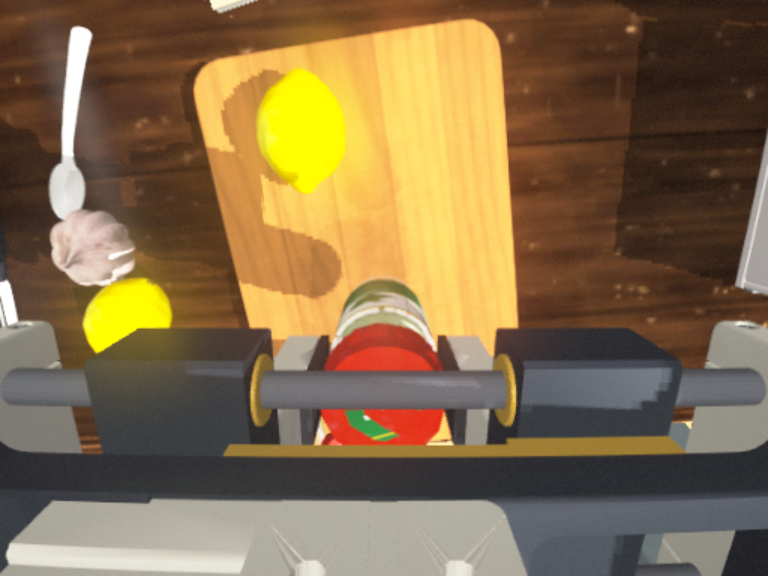

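The jar hangs upright over the clear middle of the board, between the lemon at (302,130) and the honey jar. I'll lower it now.

```bash
python3 -m pendant '[[[0.002,-0.003,0.02,0.4,0.5,0,-1],[0.002,-0.003,0.04,0.4,0.5,0,-1],[0.002,-0.003,0.05,0.4,0.5,0,-1],[0.002,-0.003,0.053,0.4,0.5,0,-1],[0.002,-0.003,0.053,0.4,0.5,0,-1]]]'; python3 -m pendant '[[[0,0,0,0,0,0,-1],[0,0,0,0,0,0,-1]]]'
```

```text
time_s: 13.95
tcp_pos: [0.5223, 0.4315, 0.2835]
eef_rot: [-179.6, -0.4, -4.1]
contact_force: [-0.1, -0.6, -0.3]
gripper_width: 0.0439
gripper_force: 20.0
time_s: 14.15
tcp_pos: [0.5221, 0.4315, 0.2834]
eef_rot: [-179.5, -0.4, -4.1]
contact_force: [0.4, 0.3, 0.5]
gripper_width: 0.0438
gripper_force: 20.0
```

```bash
python3 -m pendant '[[[0,0,0.004,-0.4,-0.4,0,-1],[0,0,0.008,-0.4,-0.4,0,-1],[0,0,0.0105,-0.4,-0.4,0,-1],[0,0,0.0115,-0.4,-0.4,0,-1],[0,0,0.0115,-0.4,-0.4,0,-1]]]'
```

```text
time_s: 14.65
tcp_pos: [0.5221, 0.4314, 0.2721]
eef_rot: [-180.0, -0.0, -4.1]
contact_force: [-2.5, -2.6, 8.6]
gripper_width: 0.0443
gripper_force: 20.0
```

Contact reads 8.6 N upward, so the jar is seated. I'll release and withdraw.

```bash
python3 -m pendant '[[[0,0,0,0,0,0,0.3],[0,0,0,0,0,0,0.3],[0,0,0,0,0,0,0.3],[0,0,0,0,0,0,0.3],[0,0,-0.005,0,0,0,0.3]]]'; python3 -m pendant '[[[0,0,-0.03,0,0,0,0.3],[0,0,-0.07,0,0,0,0.3],[0,0,-0.11,0,0,0,0.3],[0,0,-0.14,0,0,0,0.3],[0,0,-0.14,0,0,0,0.3]]]'; python3 - <<'E'
from lid import *
im=r.capture("scene")[:,:,::-1];c=im[60:340,150:330];cv2.imwrite("pics/s3.png",cv2.resize(c,None,fx=2.14,fy=2.14))
E
```

```text
time_s: 15.15
tcp_pos: [0.5218, 0.4312, 0.2748]
eef_rot: [179.9, 0.1, -4.1]
contact_force: [0.4, -0.4, 0.1]
gripper_width: 0.0572
gripper_force: 0.0
time_s: 15.65
tcp_pos: [0.5228, 0.4318, 0.4219]
eef_rot: [-179.6, -0.3, -4.1]
contact_force: [-0.3, 0.3, 0.5]
gripper_width: 0.0568
gripper_force: 0.0
```

View pics/s3.png

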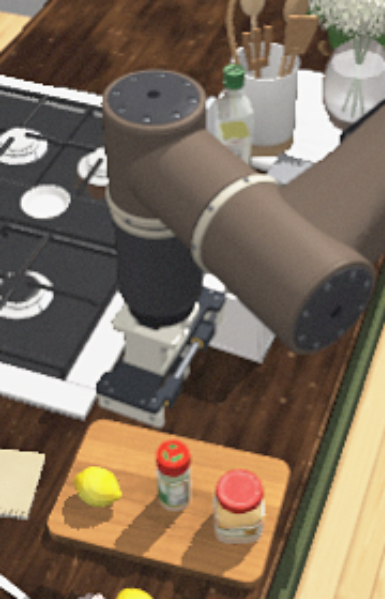

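The jar stands upright in the middle of the board at (173,475), and the lemon and honey jar haven't moved. The robot is clear of everything, so I'll hand in.

```bash
python3 -c "
from plant import r
print(r.close_job())"
```

```text
the job is handed in; nothing more can be done
None
```

I handed the job in with every step done (valve vented, lid open at its stop, jar upright mid-board, salt shaker left in the keeper), but when the lid hit its stop the force reading briefly reached about 131 N. That is over the 120 N wrist limit and may fail the run; the hand-in gave no verdict.

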